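Open the weighted sample case and seat its jar caps

ROBOT

A 7-joint arm with a two-finger parallel gripper is mounted at the origin on a cart in front of the work surface, level with it; the furniture and walls round the work are solid. World frame = base frame: x ahead of the robot, y to its left, z up, the work surface at z = 0. Lengths are in m, angles in rad, forces in N, time in s.
With the tool pointing down it reaches from about 0.4 to 0.875 m from the base axis. Payload 19.3 kg.
Tool frame: the origin (TCP) lies midway between the tips of the shut fingers; the grasp point (between the pads) lies 19 mm behind it (bot.tcp_to_grasp is the distance from the TCP to the grasp point, in m); z points along the fingers, y is the direction in which the jaws open and shut (so a half turn about z gives the same grasp; the last joint's range is limited). The gripper opens to 85 mm and grips with 20 to 120 N. Pads are 22 mm wide; open, the fingers measure 114 mm over their backs; the gripper's body (76 mm by 85 mm) begins 54 mm behind the grasp point. The pads swing forward as they close: fully open they stand 13 mm farther back than shut.
Start: joints at [1.098, 0.521, -0.036, 1.599, 0.021, 1.021, -0.113], TCP at [0.245, -0.575, 0.198] pointing down, gripper open.
Joint ranges: [-2.91, 2.91], [-0.3, 2.13], [-1.5, 1.42], [0.17, 2.43], [-1.26, 4.41], [0.16, 1.93], [-2.52, 2.52]. Speed limits (rad/s): [1.89, 1.89, 2.39, 2.39, 3.01, 3.01, 3.01].

INTERFACE

Orientations are given as [roll, pitch, yaw] about the fixed x, y, z axes, in that order (R = Rz(yaw) Ry(pitch) Rx(roll)).
In Python, from workcell import bot gives the robot as it stands. The module is installed in compiled form; this text tells all that it offers.
- The arm moves only by the tool drive_tool, never from a script. Its argument "series" is a list of rows, each a list of 5 numbers: the opening in per cent of the stroke, from 0 (shut) to 100 (fully open), then the shift along the world's x, y, z in m, then the turn about the world's z in rad. A call has 1 to 12 rows; each row shifts and turns the pose as measured when the row begins; what a row does not reach is not made up. A row lasts 1/10 s, in which the tool goes at most 50 mm and 8.59 degrees, less where a joint would pass 70% of its speed; a pose out of reach is approached as far as the arm can. A call with a gripper value outside its range is refused whole. The fingers move at their own pace and stop on an object; "newtons" is the grip in N (left out, the last holds). Time passes only in rows, so rows that do not move let the fingers close. It gives the time, the measured TCP pose, the force and the opening at its end, in the units of the state.
- bot.observe(): the state, without advancing time (a new reading comes with each control period).
- bot.grab_frame(name): name is "scene" or "top"; returns the picture (420x560x3 uint8, red, green, blue); there is no depth.
- bot.camera_info(name): a dict with "fx", "fy", "cx", "cy" (pixels), "k1" (the pictures are not rectified: a ray, as slopes to the right and down, at radius r is drawn at 1 + k1 r^2 times it, then the intrinsics apply), "cam_to_world" (4x4, takes a point from camera to world coordinates). Camera axes: x right, y down, z forward; pixel columns grow to the right and rows downward; lengths in m; the calibration is good to about 2 mm. A picture is of the moment at which its call begins. camera_info takes no time and is no camera call.
- bot.job_done(): hands the job in, once; it reports no verdict.
Trained networks look in the newest picture that a camera, given by its name, has taken for a name from the list of things; names that differ only in an ending like _2 or _b are one class to them, and where a whole thing is asked for, a point or a joint stands for the part that bears it (a point fixed in the world has none). Each returns a list of dicts, best first, with "conf" (0 to 1); they miss things now and then, are a little off and sometimes report something else, mostly with a low value. They report only what shows in the picture. A call takes as long as a camera call.
- bot.masks_of(camera, target): "mask" (420x560 bool, what is visible of it) and "point" ([column, row] in pixels, amid what is visible of it).
The state is a dict: "clock": time; "qpos": joint angles; "qd": joint speeds; "joint_efforts": joint torques, N m; "position": TCP position; "tool_rot": TCP orientation; "force": force on the tool from outside, world axes, zero at the start; "moment": the same for the moment, N m; "grip_width": finger opening in m.
Only numpy, scipy, OpenCV 4.12 (cv2) and the standard library are available. Lean on these libraries where they do the work, as an engineer would, in place of code of your own. Each camera call takes 0.05 s, during which the arm holds its last target.

TASK

Take the brass weight off the lid of the wooden sample case and set it down gently, upright and wholly on the round cork pad. Then lift the case's lid right open until it leans back on its stop, and press the caps of the three jars inside down until each is fully home. Leave the lid open and do not knock over or shove the other things on the bench.

Things in the scene. Friction and masses are not known exactly. Their poses are not given: they have to be found in the camera images.
- case: low wooden sample case fixed to the bench, 140 (x) x 240 (y) x 62 mm high without its lid, walls 6 mm; origin at the centre of its underside, x points to its rear (hinged side), -x to its front, z up. Its lid is 10 mm thick (closed: top 72 mm above the bench), as long and wide as the case
- lid (a joint): the case's lid, hinged along the top of the rear wall; rad, 0 = shut, grows as the front edge is lifted, 1.83 = resting on its stop, leaning 15 degrees back past vertical. It weighs 0.2 kg; let go below about 1.6 it falls shut, beyond that it leans back on the stop by its own weight
- lid_hinge (a point): middle of the lid's hinge axis: 70 mm behind the case's origin, 62 mm up; the axis runs along the case's y; does not move with the lid
- lid_pull (a point): centre of the lid's pull: a brass barrel, 16 mm thick and 34 mm long, lying along the case's y, on a 10 mm stem 32 mm in front of the middle of the lid's front edge, free on all sides (axis 67 mm above the bench with the lid shut; 172 mm in front of and 5 mm above the hinge axis). Its two flat ends can be pinched (34 mm); moves with the lid
- brass_weight: brass weight, about 0.55 kg: 50 mm round body 41 mm high, on it a knob 20 mm across from 41 to 59 mm; starts upright on the lid; origin at the centre of its underside, z up
- fume_hood (a point): under the middle of a white fume hood with a dark red shield, which hangs fixed over the bench, behind and to the right of the case; it spans about 0.17 m every way from this point and its lower edge is about 0.5 m above the bench. Keep the raised arm out of it by crossing in front of it (about x = 0.44)
- cork_pad: round cork pad, 90 mm across, 4 mm thick, fixed flat on the bench to the right of the case; origin at the centre of its underside
- cap_0 (a joint): push-in cap of the right jar in the case; m, 0 = standing 8 mm proud, grows as it is pressed down, 0.008 = fully home on its jar. Stiff: moves only when pushed with more than 3 N and stays where it is left; starts 3.5 to 8 mm proud
- cap_0_top (a point): centre of the top of the right jar's black cap, 37 mm across; when home 46 mm above the bench (16 mm below the case's rim); the jar stands 20 mm in front of the case's centre, 70 mm from its neighbours; moves with the cap
- cap_1 (a joint): push-in cap of the middle jar in the case; m, 0 = standing 8 mm proud, grows as it is pressed down, 0.008 = fully home on its jar. Stiff: moves only when pushed with more than 3 N and stays where it is left; starts 3.5 to 8 mm proud
- cap_1_top (a point): centre of the top of the middle jar's black cap, 37 mm across; when home 46 mm above the bench (16 mm below the case's rim); the jar stands 20 mm in front of the case's centre, 70 mm from its neighbours; moves with the cap
- cap_2 (a joint): push-in cap of the left jar in the case; m, 0 = standing 8 mm proud, grows as it is pressed down, 0.008 = fully home on its jar. Stiff: moves only when pushed with more than 3 N and stays where it is left; starts 3.5 to 8 mm proud
- cap_2_top (a point): centre of the top of the left jar's black cap, 37 mm across; when home 46 mm above the bench (16 mm below the case's rim); the jar stands 20 mm in front of the case's centre, 70 mm from its neighbours; moves with the cap
- bottle_small: bystander, loose: amber bottle with black cap, 48 mm across, 108 tall, left of the case; origin at the centre of its underside
- dropper_1: bystander, loose: amber dropper bottle with black bulb, 30 mm across, 95 tall, right of the case; origin at the centre of its underside
- dropper_0: bystander, loose: amber dropper bottle with black bulb, 30 mm across, 95 tall, in front of the case to the left of the lid's pull; origin at the centre of its underside
- dropper_2: bystander, loose: green dropper bottle with black bulb, 30 mm across, 95 tall, in front of the case to the right of the lid's pull; origin at the centre of its underside
- vial_1: bystander, loose: small glass vial with white cap, 23 mm across, 51 tall, just behind the cork pad; origin at the centre of its underside
- eraser: bystander, loose: eraser, 20 x 42 x 12 mm, lying just in front of the cork pad; origin at the centre of its underside

How it is judged:
On the way, in this order (a step that is already met when the one before it is completed fails the run):
1. the weight stands released on the cork pad while the lid is still shut (horizontal distance between brass_weight and cork_pad below 0.022 m and z of brass_weight in the frame of cork_pad between 0.001 and 0.008 m and angle between brass_weight's own z axis and vertical below 0.1 rad and linear speed of brass_weight below 0.02 m/s and contact force between the fingers and brass_weight below 0.1 N and value of joint lid below 0.1 rad), for 0.2 s.
2. the lid leans on its stop (value of joint lid above 1.75 rad and velocity of joint lid between -0.1 and 0.1 rad/s), for 0.2 s.
3. all three caps are home (all of step 2 and value of joint each of cap_0, cap_1, cap_2 above 0.0062 m), for 0.2 s.
At the end, for the whole second after the job is handed in: The brass weight stands upright, released and at rest on the cork pad, wholly on it (centre within 22 mm of the pad's centre); the lid is at rest, open beyond 1.75 rad (on its stop); each of the three caps is pressed to within 1.8 mm of home (all of step 3 and horizontal distance between brass_weight and cork_pad below 0.022 m and z of brass_weight in the frame of cork_pad between 0.001 and 0.008 m and angle between brass_weight's own z axis and vertical below 0.1 rad and linear speed of brass_weight below 0.02 m/s and contact force between the fingers and brass_weight below 0.1 N); the robot touches nothing.
It fails at once if the weight is tipped over (angle between brass_weight's own z axis and vertical above 0.6 rad).
It fails at once if the weight is dropped on the pad (over 120 N between them) (contact force between brass_weight and cork_pad above 120 N).
It fails at once if a bystander is shoved more than 30 mm or tipped over (distance of any of bottle_small, dropper_1, dropper_0, dropper_2, vial_1, eraser from where it was at the start of the episode above 0.03 m or angle between any of bottle_small, dropper_1, dropper_0, dropper_2, vial_1, eraser's own z axis and vertical above 0.5 rad).
It also fails if it takes over 69 s, if anything falls off the work surface, if the arm or the gripper's body presses on something with over 40 N, if the wrist force passes 120 N, or if a joint passes its speed limit or range.

## Working session

There is one attempt and no reset: what is moved stays moved. The work goes in short steps, Python scripts to look and compute and a tool call to move; the robot and the scene stay as the last step left them, time stands still between calls to the robot, and variables do not carry over. Pictures are saved under pics/ and viewed, and the job is handed in when it is done.

Besides the shell and the picture viewer there is one more tool, called after ">>>" in YAML: its name, and indented under it one key for each argument. drive_tool: Moves the arm, as the interface text tells. Its arguments: {"type":"object","properties":{"series":{"type":"array","items":{"type":"array","items":{"type":"number"}}},"newtons":{"type":"number"}},"required":["series"]}

```bash
ls; mkdir -p pics
python3 - <<'E'
from workcell import bot
import cv2,numpy as np
print(bot.observe())
for n in ("scene","top"):
    im=bot.grab_frame(n); cv2.imwrite(f"pics/{n}0.png",im[:,:,::-1]); c=bot.camera_info(n); print({k:(np.round(v,3).tolist()) for k,v in c.items()})
print(bot.tcp_to_grasp)
E
```

```text
pics
{'clock': 0.0, 'qpos': array([ 1.09778677,  0.52204453, -0.03630239,  1.59997825,  0.02123943,
        1.02108772, -0.11279225]), 'qd': array([-0.00176231, -0.00149119, -0.00075436,  0.00158028, -0.00244556,
        0.00209978, -0.00058205]), 'joint_efforts': array([-2.43359784e-03, -9.27120709e+01,  1.97912358e+00, -3.69928873e+01,
        1.77513255e-02,  8.19961773e-03, -2.64477524e-05]), 'position': array([ 0.24480186, -0.57467226,  0.19721768]), 'tool_rot': array([-3.14046725e+00,  1.25567562e-04,  4.02805792e-01]), 'force': array([-0.16533776, -0.08719601, -0.38036226]), 'moment': array([ 0.00685501, -0.03865022, -0.04283626]), 'grip_width': 0.0853982480958832}
{'fx': 539.0, 'fy': 539.0, 'cx': 279.552, 'cy': 214.626, 'k1': -0.211, 'cam_to_world': [[0.837, -0.268, 0.477, -0.094], [-0.547, -0.426, 0.721, -0.943], [0.01, -0.864, -0.503, 0.996], [0.0, 0.0, 0.0, 1.0]]}
{'fx': 546.977, 'fy': 546.977, 'cx': 278.832, 'cy': 204.427, 'k1': 0.075, 'cam_to_world': [[0.001, -0.987, 0.162, 0.315], [-1.0, -0.002, -0.006, 0.088], [0.006, -0.162, -0.987, 1.7], [0.0, 0.0, 0.0, 1.0]]}
0.0187
```

View pics/scene0.png

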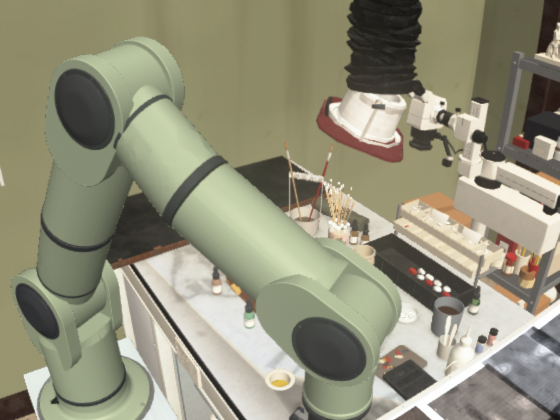

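View pics/top0.png

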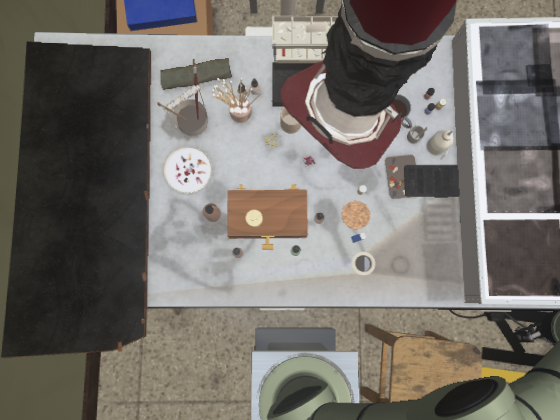

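The top view shows the case at about (267,214), with the weight at (254,218), the pull at (267,243) and the cork pad at (356,214). The droppers stand at (238,252), (296,250) and (319,217). The arm is clear of that area.

```bash
cat > h.py <<'E'
import numpy as np,cv2
from workcell import bot
def ray(cam,px):
    c=bot.camera_info(cam); 
    d=np.array([(px[0]-c['cx'])/c['fx'],(px[1]-c['cy'])/c['fy']]); u=d.copy()
    for _ in range(30): u=d/(1+c['k1']*(u@u))
    T=np.array(c['cam_to_world']); return T[:3,3],T[:3,:3]@np.array([u[0],u[1],1])
def at_z(cam,px,z):
    o,d=ray(cam,px); return o+d*(z-o[2])/d[2]
def proj(cam,P):
    c=bot.camera_info(cam); T=np.array(c['cam_to_world']); p=T[:3,:3].T@(np.asarray(P)-T[:3,3]); u=p[:2]/p[2]
    u=u*(1+c['k1']*(u@u)); return np.array([c['fx']*u[0]+c['cx'],c['fy']*u[1]+c['cy']])
E
python3 - <<'E'
from h import *
im=bot.grab_frame("top")
cv2.imwrite("pics/topz.png",cv2.resize(im[165:285,190:390,::-1],None,fx=4,fy=4,interpolation=cv2.INTER_CUBIC))
for t,z in (("case",.072),("brass_weight",.05),("cork_pad",.004),("lid_pull",.067),("dropper_0",.05),("bottle_small",.05),("vial_1",.03),("eraser",.012)):
    for r in bot.masks_of("top",t)[:4]:
        m=r['mask'].astype(np.uint8); ys,xs=np.nonzero(m)
        if len(xs)==0: continue
        cen=[xs.mean(),ys.mean()]
        print(t,round(r['conf'],2),np.round(r['point'],1),np.round(cen,1),len(xs),np.round(at_z("top",cen,z),4))
        if t in("case","lid_pull"):
            b=cv2.minAreaRect(np.c_[xs,ys].astype(np.float32)); print(np.round([at_z("top",p,z)[:2] for p in cv2.boxPoints(b)],4).tolist())
E
```

```text
case 0.82 [267.6 214.3] [267.7 213.6] 3724 [0.5542 0.1113 0.072 ]
[[0.6445, 0.235], [0.6451, -0.0075], [0.451, -0.0061], [0.4506, 0.2317]]
brass_weight 0.82 [253.8 219.6] [253.5 218.1] 290 [0.5434 0.1547 0.05  ]
cork_pad 0.66 [356.3 215.2] [355.4 214.5] 666 [ 0.5618 -0.1622  0.004 ]
cork_pad 0.3 [210.4 209.6] [210.9 211.8] 250 [0.5694 0.2901 0.004 ]
lid_pull 0.6 [269.4 212.2] [267.4 213. ] 3437 [0.5566 0.1122 0.067 ]
[[0.627, 0.2381], [0.6276, -0.0047], [0.4514, -0.0034], [0.451, 0.2351]]
lid_pull 0.39 [270.2 211. ] [267.4 213.1] 3704 [0.5562 0.1123 0.067 ]
[[0.6415, 0.2398], [0.647, -0.0072], [0.4536, -0.0095], [0.4485, 0.2328]]
dropper_0 0.5 [292.8 246.8] [295.  250.1] 72 [0.4465 0.0289 0.05  ]
dropper_0 0.47 [237.5 252.5] [236.7 252.1] 69 [0.4402 0.2044 0.05  ]
dropper_0 0.41 [319.1 215.4] [318.4 217.6] 71 [ 0.5453 -0.0429  0.05  ]
bottle_small 0.69 [212.  209.9] [211.2 212. ] 242 [0.5618 0.2836 0.05  ]
vial_1 0.64 [363.7 188.9] [361.5 189.6] 71 [ 0.6362 -0.1789  0.03  ]
eraser 0.27 [267.6 215.2] [267.9 213.4] 3673 [0.5634 0.1117 0.012 ]
```

View pics/topz.png

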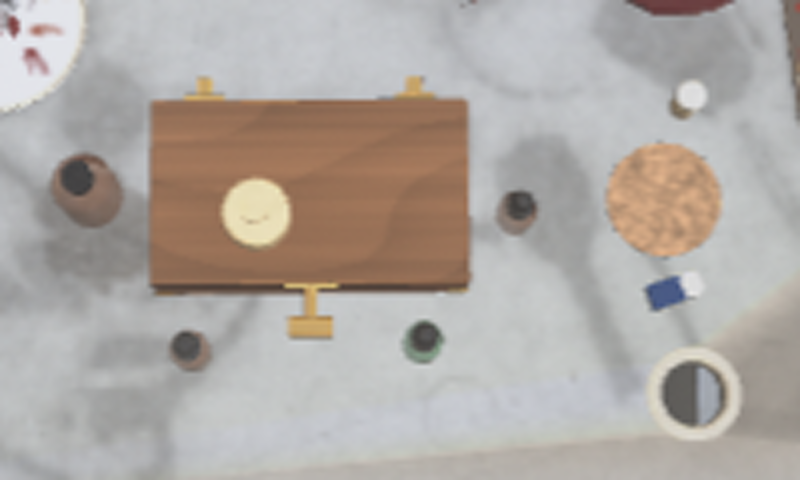

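Run:
```python
from h import *
f=lambda u,v:(190+(u+.5)/4-.5,165+(v+.5)/4-.5)
def s(n,u,v,z): print(n,np.round(at_z("top",f(u,v),z)[:2],4))
for p in((150,100),(468,99),(151,286),(469,285)): s("lid",*p,.072)
s("weight",256,211,.113);s("pad",663,199,.004);s("pull",311,327,.072)
s("d0 bulb",187,344,.09);s("d2",425,335,.09);s("d1",520,204,.09);s("bot",78,178,.105);s("vial",692,96,.05);s("eraser",675,290,.012)
# knob edges by zoom
im=bot.grab_frame("top"); cv2.imwrite("pics/w.png",cv2.resize(im[195:250,230:300,::-1],None,fx=11,fy=10,interpolation=cv2.INTER_CUBIC))
cv2.imwrite("pics/p.png",cv2.resize(im[180:250,310:385,::-1],None,fx=8,fy=8,interpolation=cv2.INTER_CUBIC))
```

```text
lid [0.6272 0.2343]
lid [ 0.6285 -0.0063]
lid [0.486  0.2312]
lid [ 0.4872 -0.006 ]
weight [0.5369 0.1518]
pad [ 0.5623 -0.1622]
pull [0.4556 0.1118]
d0 bulb [0.4414 0.2025]
d2 [0.4483 0.0277]
d1 [ 0.5457 -0.0433]
bot [0.5623 0.2833]
vial [ 0.6355 -0.1793]
eraser [ 0.49   -0.1687]
```

View pics/w.png

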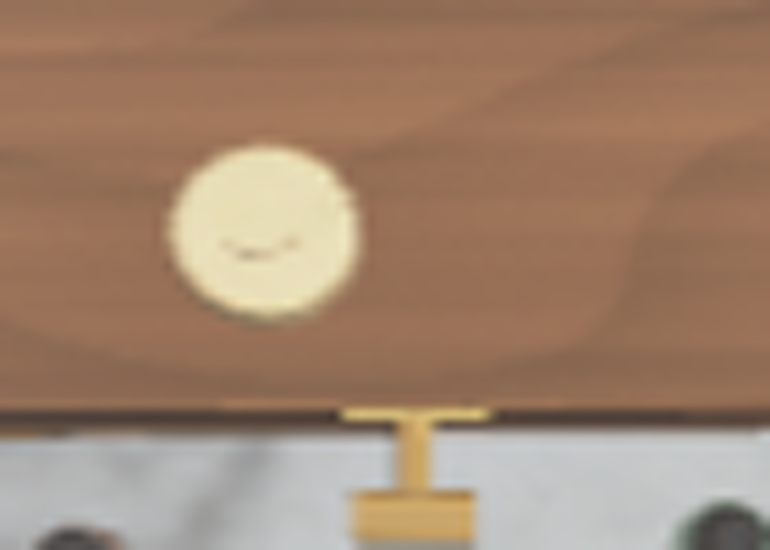

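View pics/p.png

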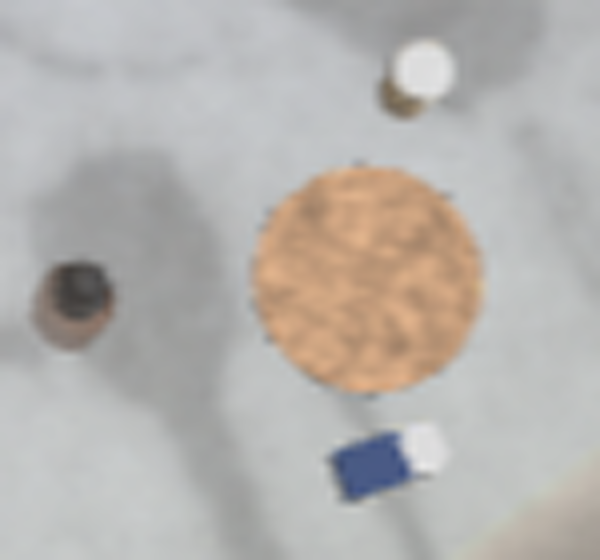

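Estimates: case centre (0.557,0.114) with yaw about 0, weight (0.537,0.152), pad (0.562,-0.162), pull (0.456,0.112). I'll move along the suggested path in front of the hood and turn the yaw to 0 on the way.

>>> drive_tool:
  series:
    - [100,0.017,0.043,0,-0.035]
    - [100,0.017,0.043,0,-0.035]
    - [100,0.017,0.043,0,-0.035]
    - [100,0.017,0.043,0,-0.035]
    - [100,0.017,0.043,0,-0.035]
    - [100,0.017,0.043,0,-0.035]
    - [100,0.017,0.043,0,-0.035]
    - [100,0.017,0.043,0,-0.035]
    - [100,0.017,0.043,0,-0.035]
    - [100,0.017,0.043,0,-0.035]
    - [100,0.017,0.043,0,-0.035]
    - [100,0,0,0,0]
  newtons: 40

```text
clock: 1.8
position: [0.4345, -0.0834, 0.199]
tool_rot: [3.139, -0.004, -0.002]
force: [-0.3, -0.9, -0.0]
grip_width: 0.0855
```

Run:
```python
from h import *
for z in(.5,.6):
  print(z,[np.round(at_z("top",p,z)[:2],3).tolist() for p in((283,95),(380,165),(340,165),(315,140))])
im=bot.grab_frame("scene"); cv2.imwrite("pics/s1.png",im[:,:,::-1])
o=bot.observe(); print(o['clock'],o['position'],o['tool_rot'],o['qpos'],o['force'])
```

```text
0.5 [[0.766, 0.071], [0.602, -0.147], [0.602, -0.057], [0.66, -0.001]]
0.6 [[0.728, 0.073], [0.578, -0.127], [0.578, -0.045], [0.631, 0.006]]
1.85 [ 0.43350152 -0.08593939  0.19890651] [ 3.13799162e+00 -3.53565927e-03 -2.48515602e-03] [ 0.22100652  0.23212432 -0.19061269  2.05255559  0.06223453  0.85827391
 -1.5784498 ] [-0.02531954 -0.02096142 -0.4127056 ]
```

View pics/s1.png

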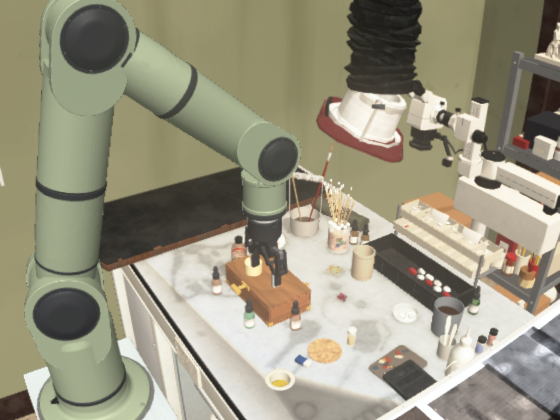

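The scene view now shows the case, weight (253,263), pad (324,350), vial and eraser clearly, and the hood lies behind the arm. I'll project my estimates into this view to check them.

Run:
```python
from h import *
im=cv2.imread("pics/s1.png"); S=4; x0,y0=195,220
z=cv2.resize(im[y0:y0+145,x0:x0+190],None,fx=S,fy=S,interpolation=cv2.INTER_CUBIC)
def L(P,c):
    q=np.array([(proj("scene",p)-[x0,y0]+.5)*S for p in P]).astype(int); cv2.polylines(z,[q],False,c,1)
t=np.linspace(0,2*np.pi,40)
def C(x,y,zz,r,c): L([[x+r*np.cos(a),y+r*np.sin(a),zz] for a in t],c)
C(.537,.152,.113,.025,(0,0,255));C(.537,.152,.131,.01,(0,0,255));C(.562,-.162,.004,.045,(255,0,0))
L([[.557+a*.07,.114+b*.12,.072] for a,b in((1,1),(1,-1),(-1,-1),(-1,1),(1,1))],(0,255,0))
L([[.456,.112-.017,.067],[.456,.112+.017,.067]],(0,0,255))
cv2.imwrite("pics/ov.png",z)
```

```text
(no output)
```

View pics/ov.png

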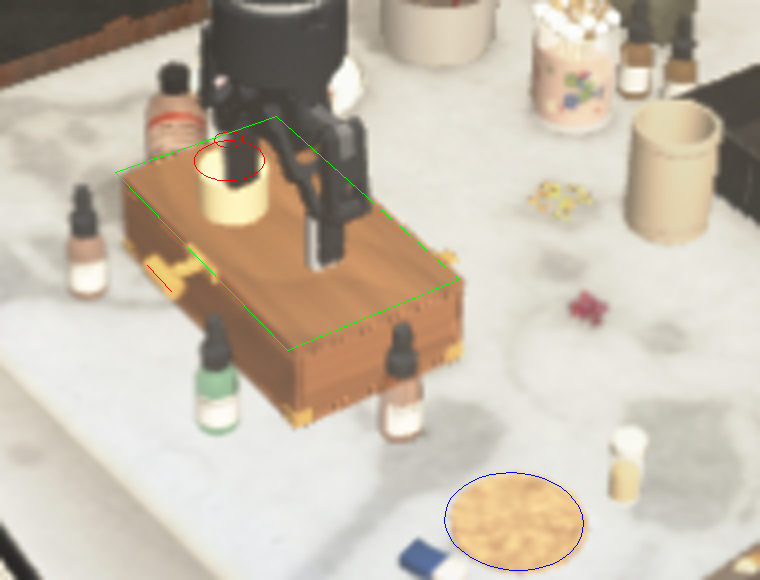

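The overlay agrees to 1–2 mm. Next I'll move above the weight.

>>> drive_tool:
  series:
    - [100,0.017,0.04,0,0]
    - [100,0.017,0.04,0,0]
    - [100,0.017,0.04,0,0]
    - [100,0.017,0.04,0,0]
    - [100,0.017,0.04,0,0]
    - [100,0.018,0.038,0,0]
    - [100,0,0,0,0]

```text
clock: 2.55
position: [0.5393, 0.1533, 0.1994]
tool_rot: [3.135, -0.005, -0.013]
force: [-1.0, -1.3, -0.4]
grip_width: 0.0852
```

>>> drive_tool:
  series:
    - [100,-0.002,-0.001,-0.04,0.01]
    - [100,0,0,-0.035,0]
    - [100,0,0,-0.025,0]
    - [100,0,0,-0.015,0]
    - [100,0,0,-0.002,0]

```text
clock: 3.05
position: [0.5389, 0.1466, 0.0788]
tool_rot: [3.134, -0.007, -0.005]
force: [0.6, 0.2, -0.0]
grip_width: 0.0854
```

Run:
```python
from h import *
im=bot.grab_frame("scene"); cv2.imwrite("pics/s2.png",cv2.resize(im[210:340,190:330,::-1],None,fx=4,fy=4))
o=bot.observe(); print(o['clock'],o['position'],o['tool_rot'],o['force'])
```

```text
3.1 [0.53919092 0.14653395 0.07939276] [ 3.13373008 -0.00752605 -0.00562714] [-0.83027997 -0.73830056 -1.07462333]
```

View pics/s2.png

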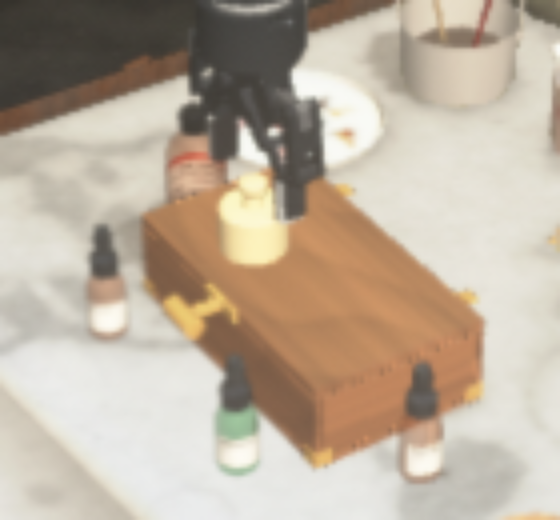

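Run:
```python
from h import *
im=cv2.imread("pics/s2.png")
p=bot.observe()['position']
for s in(-1,1):
  for z in (.079,.092):
    q=proj("scene",[p[0],p[1]+s*.043,z]);print(s,z,(q-[190,210]+.5)*4)
print((proj("scene",[p[0],p[1]+.01,.131])-[190,210])*4,(proj("scene",[.537,.152,.131])-[190,210])*4,(proj("scene",[.537,.152,.072])-[190,210])*4)
```

```text
-1 0.079 [287.91480161 272.30447917]
-1 0.092 [287.75756185 257.49078094]
1 0.079 [226.65622155 212.72912594]
1 0.092 [226.24140941 198.20911277]
[246.29319961 173.69488497] [246.89403269 177.67825571] [248.35417073 244.95799416]
```

Run:
```python
from h import *
print(bot.observe()['position'])
im=bot.grab_frame("scene"); cv2.imwrite("pics/s3.png",cv2.resize(im[210:340,190:330,::-1],None,fx=4,fy=4))
im=bot.grab_frame("top"); cv2.imwrite("pics/t3.png",cv2.resize(im[165:265,200:340,::-1],None,fx=5,fy=5))
for s in(-1,1): print((proj("scene",[.4335,-.086+s*.043,.212])-[195,220]+.5)*4)
```

```text
[0.53919092 0.14653395 0.07939276]
[321.009009   311.45617077]
[243.81867729 235.3652905 ]
```

View pics/s3.png

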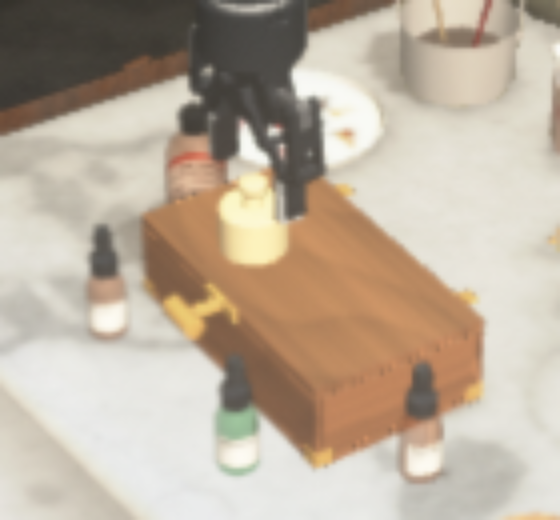

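View pics/t3.png

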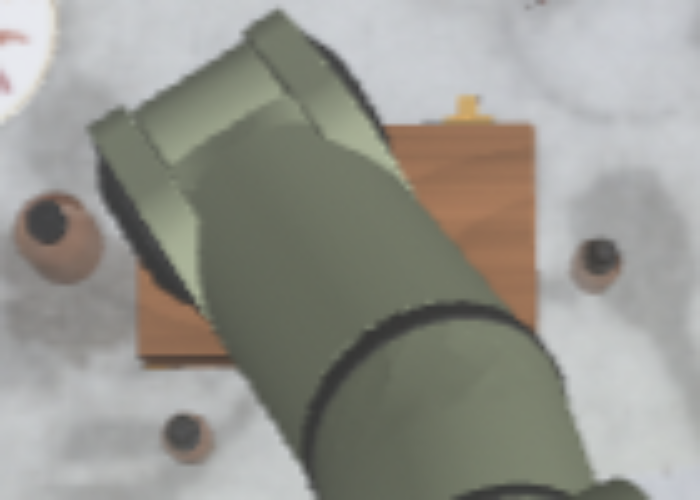

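The rendered fingertips appear about 40 mm higher than the reported TCP suggests. I'll check the camera/robot geometry before closing.

Run:
```python
from h import *
im=bot.grab_frame("scene"); S=5;x0,y0=190,150
z=cv2.resize(im[y0:y0+115,x0:x0+140,::-1],None,fx=S,fy=S,interpolation=cv2.INTER_CUBIC)
o=bot.observe();p=o['position']
from scipy.spatial.transform import Rotation as R
M=R.from_euler('xyz',o['tool_rot']).as_matrix()
def pt(l,c):
    q=((proj("scene",p+M@np.array(l))-[x0,y0]+.5)*S).astype(int); cv2.circle(z,tuple(map(int,q)),3,c,-1); return q
print(M.round(3).tolist())
for k in range(0,160,20): print(k,pt([0,0,-k/1000],(0,0,255)))
for s in(-1,1):
  pt([0,s*.0427,-.013],(0,255,0));pt([0,s*.057,-.0317],(255,0,0)); pt([.038,s*.0425,-.073],(255,255,0));pt([-.038,s*.0425,-.073],(255,255,0))
cv2.imwrite("pics/g.png",z)
print(proj("top",[0,0,0]),proj("scene",[0,0,0]))
```

```text
[[1.0, -0.005, 0.011], [-0.005, -1.0, -0.006], [0.011, 0.006, -1.0]]
0 [321 597]
20 [320 568]
40 [319 540]
60 [318 510]
80 [317 481]
100 [316 451]
120 [315 421]
140 [314 390]
[304.87353893 403.54632634] [ 93.85560624 395.3970789 ]
```

View pics/g.png

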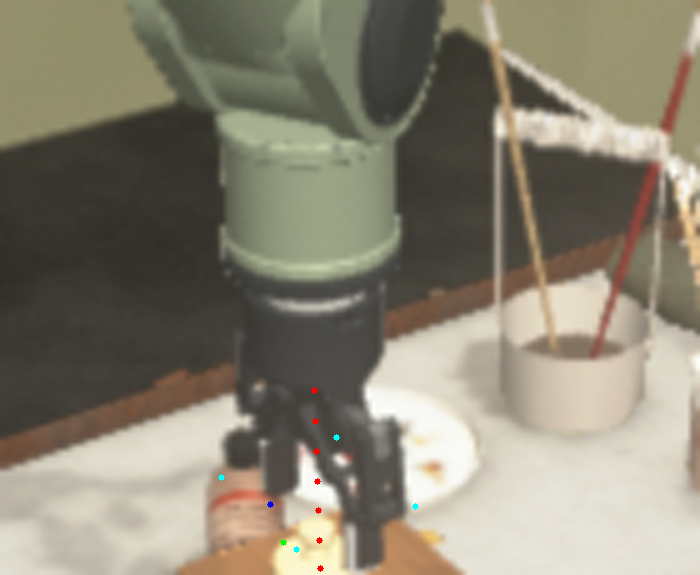

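>>> drive_tool:
  series:
    - [100,-0.001,0.004,-0.008,0]
    - [100,0,0,-0.007,0]
    - [100,0,0,0,0]

```text
clock: 3.55
position: [0.5405, 0.1525, 0.0675]
tool_rot: [3.136, -0.014, -0.005]
force: [-0.3, -0.2, 0.3]
grip_width: 0.0853
```

Run:
```python
from h import *
print(bot.observe()['position'],bot.observe()['force'])
im=bot.grab_frame("scene"); cv2.imwrite("pics/s4.png",cv2.resize(im[220:290,200:300,::-1],None,fx=8,fy=8,interpolation=cv2.INTER_CUBIC))
```

```text
[0.5405253  0.15254095 0.0674638 ] [-0.29400691 -0.20926805  0.28741388]
```

View pics/s4.png

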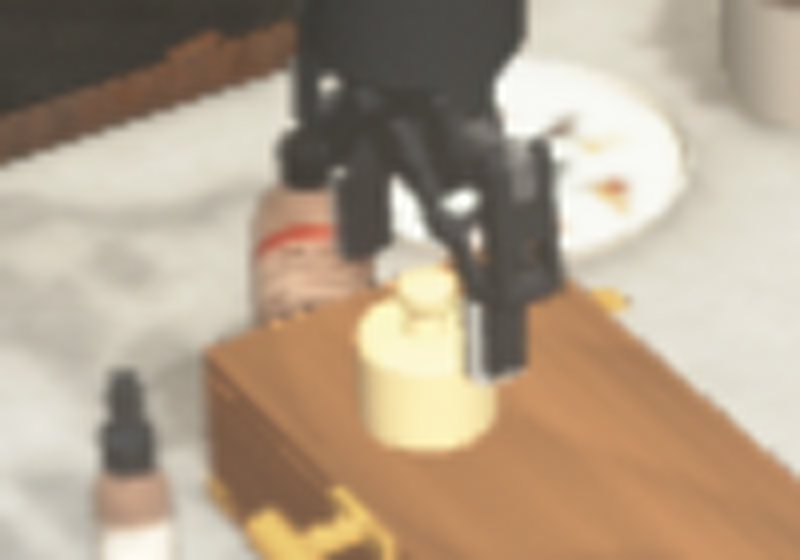

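Run:
```python
from h import *
p=bot.observe()['position']
f=lambda P:((proj("scene",P)-[200,220]+.5)*8).round()
for z in(.08,.1,.12): print(z,f([p[0],p[1]-.043,z]),f([p[0],p[1]+.043,z]),f([p[0]-.011,p[1]-.043,z]))
print("weight bottom/top/knob",f([.537,.152,.072]),f([.537,.152,.113]),f([.537,.152,.131]))
```

```text
0.08 [490. 452.] [368. 334.] [464. 462.]
0.1 [490. 407.] [367. 289.] [463. 416.]
0.12 [489. 360.] [366. 244.] [462. 370.]
weight bottom/top/knob [421. 414.] [419. 321.] [418. 279.]
```

By picture the open tips are at about z=0.115, roughly 35 mm above what the reading implies, and there's no contact force. I'll descend in small steps and watch the force.

>>> drive_tool:
  series:
    - [100,-0.002,-0.001,-0.005,0]
    - [100,0,0,-0.004,0]
    - [100,0,0,-0.004,0]
    - [100,0,0,0,0]

```text
clock: 4.0
position: [0.5385, 0.1516, 0.0539]
tool_rot: [3.137, -0.015, -0.005]
force: [0.2, -0.9, 0.5]
grip_width: 0.0853
```

Run:
```python
from h import *
print(bot.observe()['position'],bot.observe()['force'])
im=bot.grab_frame("scene"); cv2.imwrite("pics/s5.png",cv2.resize(im[220:290,200:300,::-1],None,fx=8,fy=8,interpolation=cv2.INTER_CUBIC))
```

```text
[0.53851955 0.15157296 0.05389177] [ 0.1765025  -0.86709188  0.4939984 ]
```

View pics/s5.png

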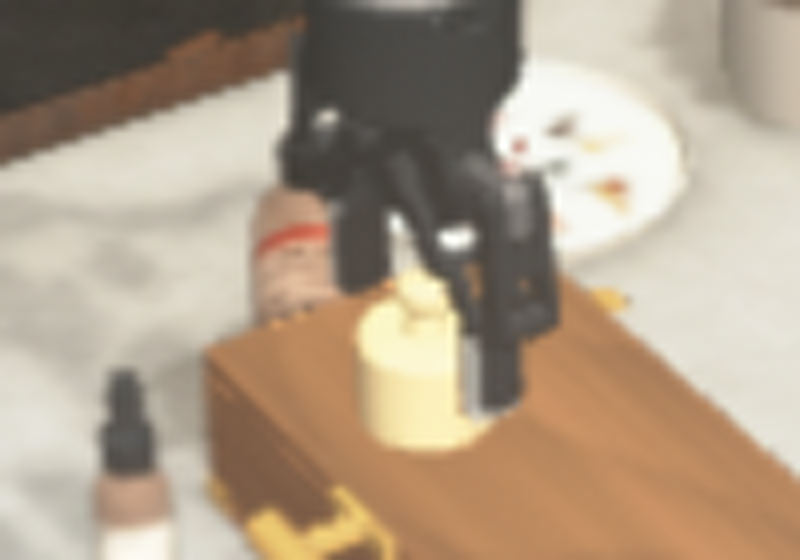

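No contact at a reading of 0.054, so the offset is real. I'll go down 10 mm more and close.

>>> drive_tool:
  series:
    - [100,-0.001,0,-0.005,0]
    - [100,0,0,-0.005,0]
    - [100,0,0,0,0]
    - [0,0,0,0,0]
    - [0,0,0,0,0]
    - [0,0,0,0,0]
    - [0,0,0,0,0]
    - [0,0,0,0,0]
  newtons: 40

```text
clock: 4.85
position: [0.5377, 0.1517, 0.0438]
tool_rot: [3.137, -0.015, -0.005]
force: [0.2, -0.8, -3.2]
grip_width: 0.0488
```

Run:
```python
from h import *
o=bot.observe();print(o['position'],o['force'],o['grip_width'])
im=bot.grab_frame("scene"); cv2.imwrite("pics/s6.png",cv2.resize(im[220:290,200:300,::-1],None,fx=8,fy=8,interpolation=cv2.INTER_CUBIC))
```

```text
[0.53774208 0.15171026 0.04379253] [ 0.24541154 -0.75687419 -3.23852395] 0.048765069121491304
```

View pics/s6.png

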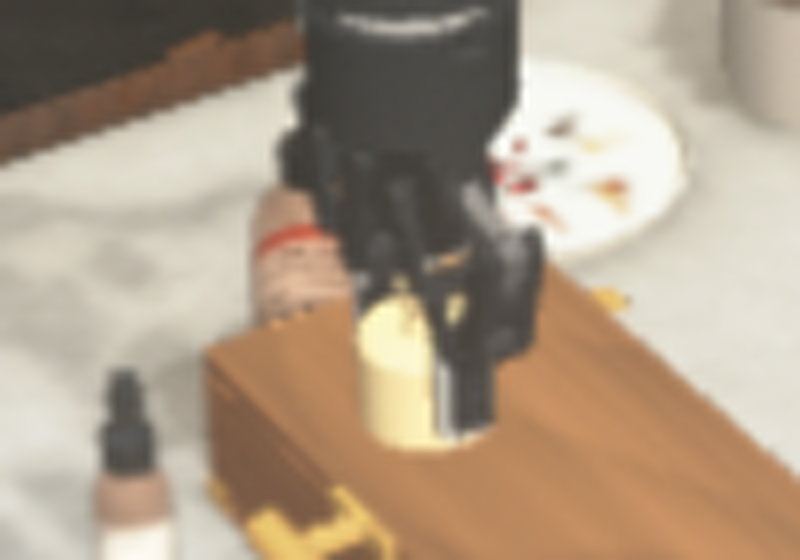

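Gripped at 48.8 mm width, on the body. Now I'll lift.

>>> drive_tool:
  series:
    - [0,0,0,0.01,0]
    - [0,0,0,0.02,0]
    - [0,0,0,0.03,0]
    - [0,-0.02,0,0.02,0]
    - [0,-0.04,-0.02,0,0]
    - [0,-0.035,-0.035,0,0]
    - [0,-0.005,-0.04,0,0]
    - [0,0,-0.04,0,0]
    - [0,0,-0.04,0,0]
    - [0,0,-0.04,0,0]
    - [0,0,-0.03,0,0]
    - [0,0,0,0,0]

```text
clock: 6.1
position: [0.4309, -0.101, 0.1327]
tool_rot: [3.137, -0.019, -0.001]
force: [0.2, 0.6, -4.4]
grip_width: 0.0482
```

Run:
```python
from h import *
o=bot.observe();print(o['position'],o['tool_rot'],o['force'],o['grip_width'])
im=bot.grab_frame("scene"); cv2.imwrite("pics/s7.png",cv2.resize(im[190:400,180:400,::-1],None,fx=3,fy=2.8,interpolation=cv2.INTER_CUBIC))
```

```text
[ 0.43087913 -0.10103975  0.13270069] [ 3.13653979e+00 -1.85774909e-02 -1.28480775e-03] [ 0.20421453  0.55350937 -4.42099392] 0.04819894190725872
```

View pics/s7.png

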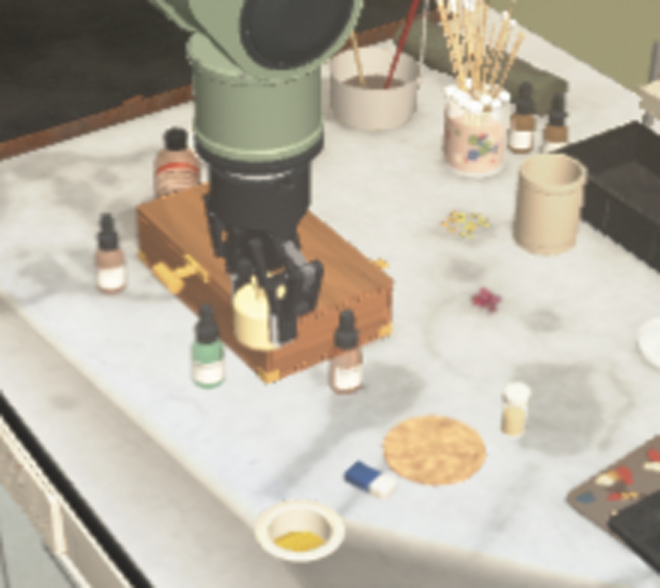

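The weight is held (-4.4 N) and all bystanders are in place. Next I'll go above the pad.

>>> drive_tool:
  series:
    - [0,0,-0.03,0,0]
    - [0,0.005,-0.03,0,0]
    - [0,0.03,0,0,0]
    - [0,0.04,0,0,0]
    - [0,0.035,0,0,0]
    - [0,0.02,0,0,0]
    - [0,0,0,0,0]

```text
clock: 6.85
position: [0.566, -0.1554, 0.1355]
tool_rot: [3.139, -0.02, 0.005]
force: [-0.3, -0.2, -5.1]
grip_width: 0.0485
```

Run:
```python
from h import *
o=bot.observe();print(o['position'],o['tool_rot'],o['force'],o['grip_width'])
im=bot.grab_frame("scene"); S=4;x0,y0=240,220
z=cv2.resize(im[y0:y0+150,x0:x0+160,::-1],None,fx=S,fy=S,interpolation=cv2.INTER_CUBIC)
t=np.linspace(0,2*np.pi,40);p=o['position']
def C(x,y,zz,r,c):
    q=np.array([(proj("scene",[x+r*np.cos(a),y+r*np.sin(a),zz])-[x0,y0]+.5)*S for a in t]).astype(int); cv2.polylines(z,[q],False,c,1)
b=p[2]+.028
C(p[0],p[1],b,.025,(0,0,255));C(p[0],p[1],b+.041,.025,(0,0,255));C(.562,-.162,.004,.045,(255,0,0))
cv2.imwrite("pics/s8.png",z)
```

```text
[ 0.56597576 -0.15543876  0.13551232] [ 3.13912677 -0.0196106   0.00534988] [-0.26740442 -0.22709888 -5.12422017] 0.04849070363696172
```

View pics/s8.png

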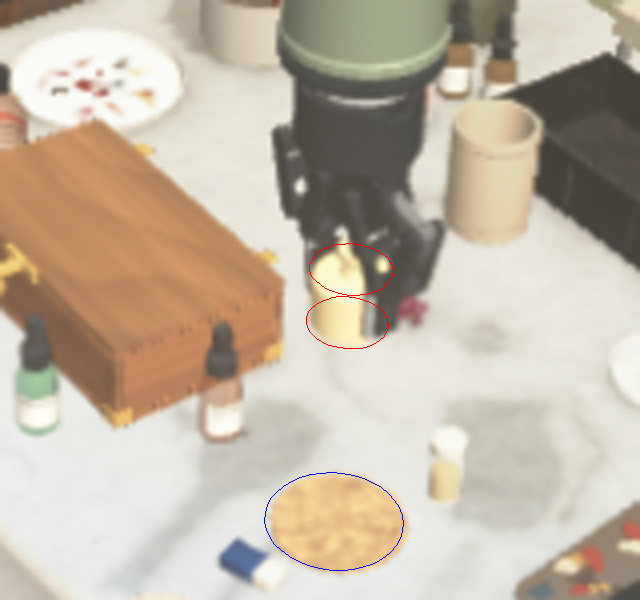

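>>> drive_tool:
  series:
    - [0,-0.003,-0.004,-0.03,0]
    - [0,0,-0.002,-0.04,0]
    - [0,0,0,-0.035,0]
    - [0,0,0,-0.02,0]
    - [0,0,0,-0.01,0]
    - [0,0,0,0,0]

```text
clock: 7.5
position: [0.5586, -0.1577, -0.0009]
tool_rot: [3.14, -0.02, 0.009]
force: [-0.5, 0.3, -3.2]
grip_width: 0.0485
```

Run:
```python
from h import *
o=bot.observe();print(o['position'],o['tool_rot'],o['force'],o['grip_width'])
im=bot.grab_frame("scene"); S=6;x0,y0=270,270
z=cv2.resize(im[y0:y0+100,x0:x0+110,::-1],None,fx=S,fy=S,interpolation=cv2.INTER_CUBIC)
cv2.imwrite("pics/s9.png",z)
```

```text
[ 0.55858891 -0.1577452  -0.00087162] [ 3.14000389 -0.01956434  0.00865381] [-0.48515119  0.28276122 -3.22656194] 0.048502554339794834
```

View pics/s9.png

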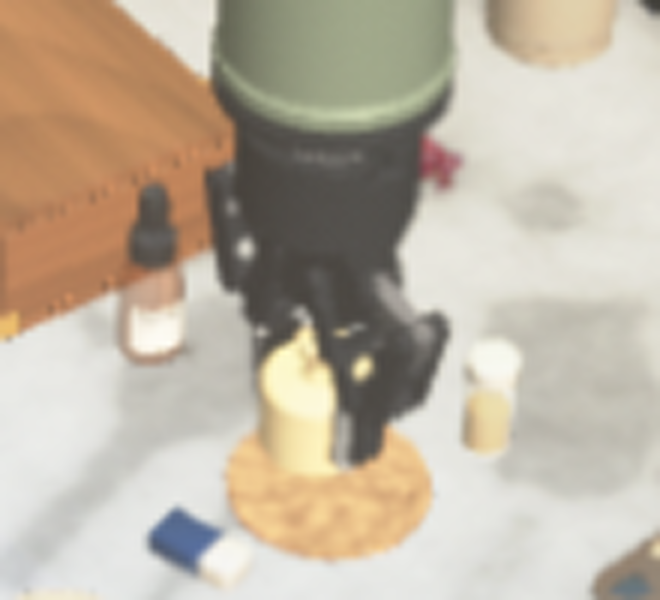

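>>> drive_tool:
  series:
    - [0,0.003,-0.004,-0.008,0]
    - [0,0,0,-0.006,0]
    - [0,0,0,-0.003,0]
    - [0,0,0,-0.002,0]
    - [0,0,0,0,0]

```text
clock: 8.05
position: [0.5644, -0.1628, -0.0169]
tool_rot: [3.139, -0.026, 0.008]
force: [-0.4, 0.0, -4.5]
grip_width: 0.0486
```

Run:
```python
from h import *
o=bot.observe();print(o['position'],o['tool_rot'],o['force'],o['grip_width'])
im=bot.grab_frame("scene"); S=6;x0,y0=270,270
z=cv2.resize(im[y0:y0+100,x0:x0+110,::-1],None,fx=S,fy=S,interpolation=cv2.INTER_CUBIC)
cv2.imwrite("pics/s10.png",z)
```

```text
[ 0.56443139 -0.16279382 -0.01691814] [ 3.13855418 -0.02561459  0.00824429] [-0.39273917  0.04459252 -4.50983822] 0.04863781605795512
```

View pics/s10.png

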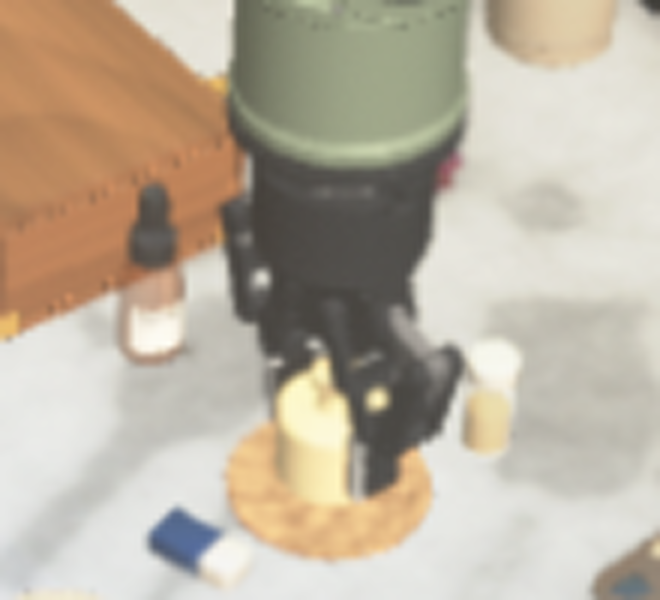

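>>> drive_tool:
  series:
    - [0,0,-0.002,-0.003,0]
    - [0,0,0,-0.002,0]
    - [0,0,0,0,0]

```text
clock: 8.4
position: [0.5647, -0.165, -0.0218]
tool_rot: [3.138, -0.026, 0.008]
force: [0.1, 0.3, -4.7]
grip_width: 0.049
```

>>> drive_tool:
  series:
    - [0,0,0,-0.0015,0]
    - [0,0,0,0,0]

```text
clock: 8.6
position: [0.5647, -0.165, -0.0235]
tool_rot: [3.138, -0.026, 0.008]
force: [0.4, 0.9, -4.5]
grip_width: 0.0487
```

>>> drive_tool:
  series:
    - [0,0,0,-0.0015,0]
    - [0,0,0,0,0]

```text
clock: 8.8
position: [0.5651, -0.1651, -0.0242]
tool_rot: [3.138, -0.027, 0.008]
force: [-1.1, 0.4, -1.9]
grip_width: 0.0486
```

Run:
```python
from h import *
o=bot.observe();print(o['position'],o['tool_rot'],o['force'],o['grip_width'])
im=bot.grab_frame("scene"); S=6;x0,y0=270,270
z=cv2.resize(im[y0:y0+100,x0:x0+110,::-1],None,fx=S,fy=S,interpolation=cv2.INTER_CUBIC)
cv2.imwrite("pics/s11.png",z)
```

```text
[ 0.56508084 -0.16511953 -0.02415117] [ 3.13802673 -0.02701045  0.00818979] [-1.12024069  0.39703296 -1.91906486] 0.04863960597500868
```

View pics/s11.png

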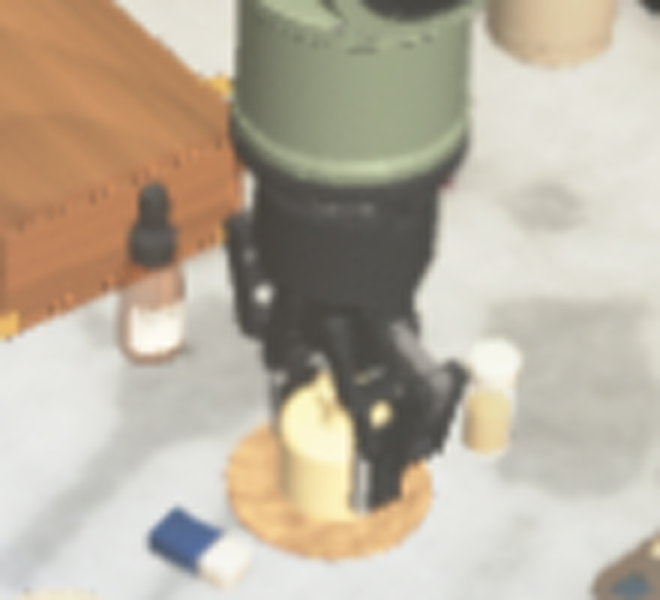

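Contact starts (the load drops from -4.5 to -1.9 N). I'll release.

>>> drive_tool:
  series:
    - [0,0,0,-0.0005,0]
    - [0,0,0,0,0]
    - [60,0,0,0,0]
    - [80,0,0,0,0]
    - [100,0,0,0,0]
    - [100,0,0,0,0]
    - [100,0,0,0,0]
    - [100,0,0,0,0]

```text
clock: 9.65
position: [0.5663, -0.1652, -0.0239]
tool_rot: [3.138, -0.029, 0.008]
force: [-1.0, 0.9, 0.0]
grip_width: 0.0855
```

Run:
```python
from h import *
o=bot.observe();print(o['position'],o['tool_rot'],o['force'],o['grip_width'])
im=bot.grab_frame("scene"); S=6;x0,y0=270,270
z=cv2.resize(im[y0:y0+100,x0:x0+110,::-1],None,fx=S,fy=S,interpolation=cv2.INTER_CUBIC)
cv2.imwrite("pics/s12.png",z)
```

```text
[ 0.56626452 -0.16524348 -0.02393068] [ 3.13762216 -0.0293796   0.0082868 ] [-0.96356495  0.935372    0.04770824] 0.08546419394541739
```

View pics/s12.png

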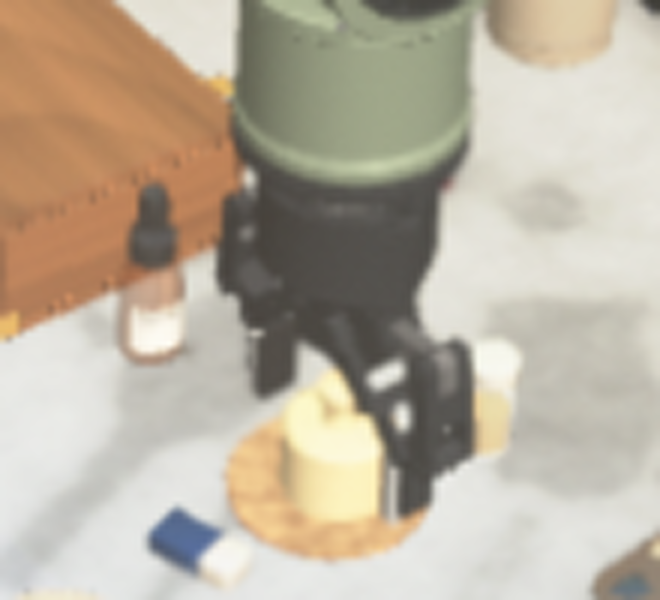

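The weight is released and upright near the pad centre. I'll back off upwards, then go to the pull.

>>> drive_tool:
  series:
    - [100,0,0,0.02,0]
    - [100,0,0,0.04,0]
    - [100,0,0,0.045,0]
    - [100,-0.01,0,0.04,0]
    - [100,-0.045,0.01,0.005,0]
    - [100,-0.045,0.03,0,0]
    - [100,-0.02,0.045,0,0]
    - [100,0,0.048,0,0]
    - [100,0,0.048,0,0]
    - [100,0,0.045,0,0]
    - [100,0,0.035,0,0]
    - [100,0,0,0,0]

```text
clock: 10.9
position: [0.4395, 0.1035, 0.1326]
tool_rot: [3.137, -0.034, 0.004]
force: [1.4, -1.1, -0.3]
grip_width: 0.0853
```

Run:
```python
from h import *
o=bot.observe();print(o['position'],o['tool_rot'],o['force'],o['grip_width'])
im=bot.grab_frame("scene"); cv2.imwrite("pics/s13.png",cv2.resize(im[190:390,180:390,::-1],None,fx=3,fy=3,interpolation=cv2.INTER_CUBIC))
im=bot.grab_frame("top"); cv2.imwrite("pics/t13.png",cv2.resize(im[165:265,200:400,::-1],None,fx=4,fy=4,interpolation=cv2.INTER_CUBIC))
for t in("brass_weight","cork_pad"):
    for r in bot.masks_of("scene",t)[:2]:
        ys,xs=np.nonzero(r['mask']); print(t,r['conf'],xs.mean(),ys.mean(),len(xs),xs.min(),xs.max(),ys.min(),ys.max())
print(proj("scene",[.562,-.162,.004]),proj("scene",[.562,-.162,.045]),proj("scene",[.562,-.162,.063]))
```

```text
[0.43952129 0.10352809 0.13262077] [ 3.13746467 -0.03448659  0.00403198] [ 1.41987209 -1.11195496 -0.29280465] 0.08530547329999831
brass_weight 0.68 325.42857142857144 344.99142857142857 350 317 334 333 356
cork_pad 0.68 322.95616438356166 353.5972602739726 365 308 341 341 362
[323.02537518 349.61012948] [323.94408729 338.05165711] [324.35442453 332.83960795]
```

View pics/s13.png

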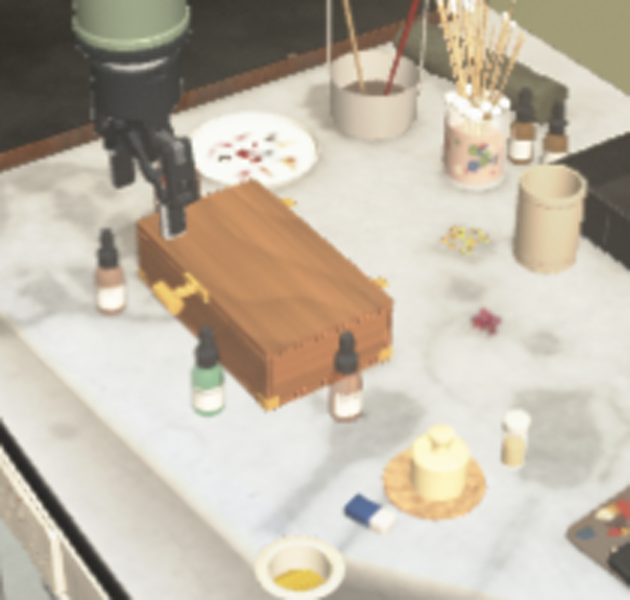

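View pics/t13.png

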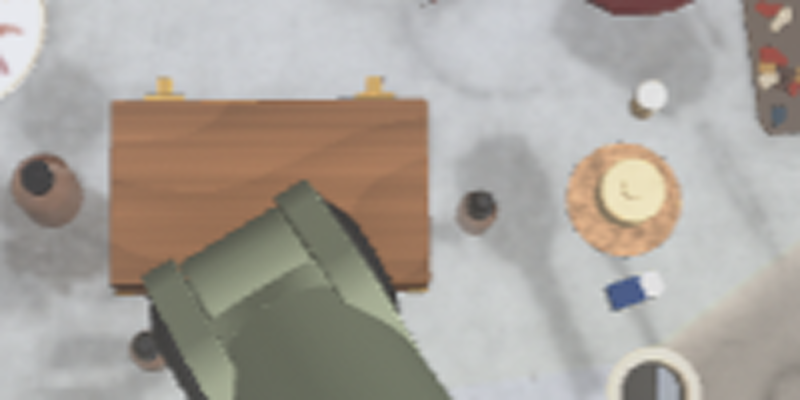

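The weight is upright and centred on the pad: in the top view it sits at (633,190) against the pad's (624,199), which is mostly height parallax. Now I'll move over the pull.

>>> drive_tool:
  series:
    - [100,0.009,0.005,-0.03,0]
    - [100,0.007,0.004,-0.03,0]
    - [100,0,0,-0.025,0]
    - [100,0,0,0,0]

```text
clock: 11.5
position: [0.4578, 0.1015, 0.0457]
tool_rot: [3.134, -0.037, -0.012]
force: [0.3, -1.0, -0.3]
grip_width: 0.0853
```

Run:
```python
from h import *
o=bot.observe();print(o['position'],o['tool_rot'],o['force'],o['grip_width'])
im=bot.grab_frame("scene"); cv2.imwrite("pics/s14.png",cv2.resize(im[240:320,190:290,::-1],None,fx=7,fy=7,interpolation=cv2.INTER_CUBIC))
f=lambda P:((proj("scene",P)-[190,240]+.5)*7).round()
p=o['position']
for s in(-1,1):print(f([p[0],p[1]+s*.043,p[2]+.048]))
```

```text
[0.45780664 0.10148776 0.04571472] [ 3.13446205 -0.03656642 -0.01168756] [ 0.33189044 -0.9793678  -0.3491326 ] 0.0852799943054201
[384. 363.]
[276. 250.]
```

View pics/s14.png

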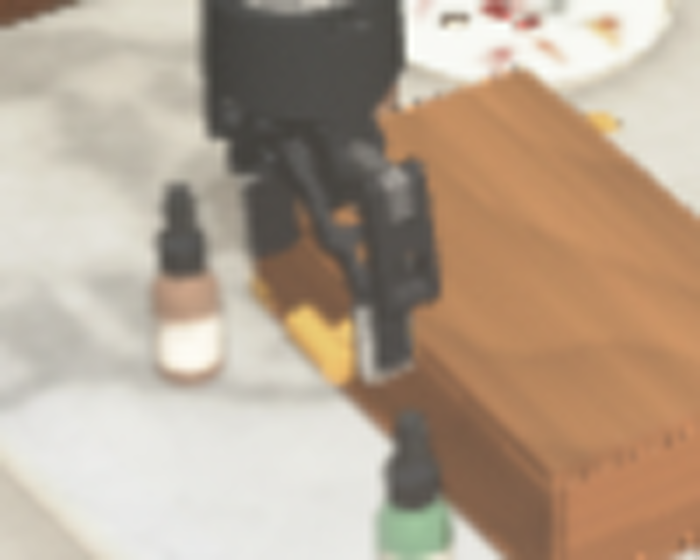

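>>> drive_tool:
  series:
    - [100,-0.001,0.01,-0.005,0]
    - [100,0,0,-0.015,0]
    - [100,0,0,-0.012,0]
    - [100,0,0,-0.003,0]
    - [100,0,0,0,0]

```text
clock: 12.05
position: [0.4602, 0.1128, 0.0151]
tool_rot: [3.137, -0.044, -0.015]
force: [-0.0, 0.4, 0.4]
grip_width: 0.0852
```

Run:
```python
from h import *
o=bot.observe();print(o['position'],o['tool_rot'],o['force'],o['grip_width'])
im=bot.grab_frame("scene"); cv2.imwrite("pics/s15.png",cv2.resize(im[240:320,190:290,::-1],None,fx=7,fy=7,interpolation=cv2.INTER_CUBIC))
```

```text
[0.46016077 0.1128071  0.01513798] [ 3.13690946 -0.04418282 -0.01526245] [-0.00960217  0.40215067  0.42131285] 0.08519528945180482
```

View pics/s15.png

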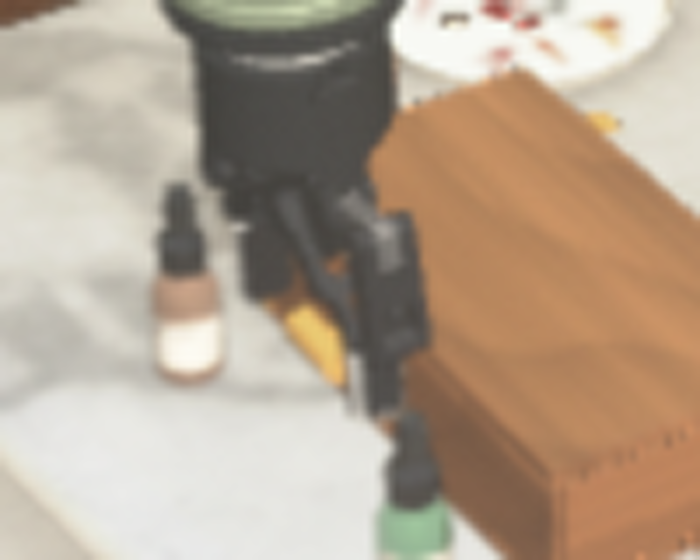

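>>> drive_tool:
  series:
    - [100,-0.002,0,-0.004,0]
    - [100,0,0,0,0]
    - [0,0,0,0,0]
    - [0,0,0,0,0]
    - [0,0,0,0,0]
    - [0,0,0,0,0]
    - [0,0,0,0,0]
    - [0,0,0,0,0]
  newtons: 25

```text
clock: 12.9
position: [0.4588, 0.1116, 0.0128]
tool_rot: [3.136, -0.046, -0.016]
force: [-0.2, 1.3, -1.7]
grip_width: 0.0338
```

Run:
```python
from h import *
o=bot.observe();print(o['position'],o['tool_rot'],o['force'],o['grip_width'])
im=bot.grab_frame("scene"); cv2.imwrite("pics/s16.png",cv2.resize(im[240:320,190:290,::-1],None,fx=7,fy=7,interpolation=cv2.INTER_CUBIC))
```

```text
[0.45875123 0.11159351 0.0128406 ] [ 3.135818   -0.04603048 -0.01601219] [-0.20986524  1.25625155 -1.70879219] 0.03380711529890928
```

View pics/s16.png

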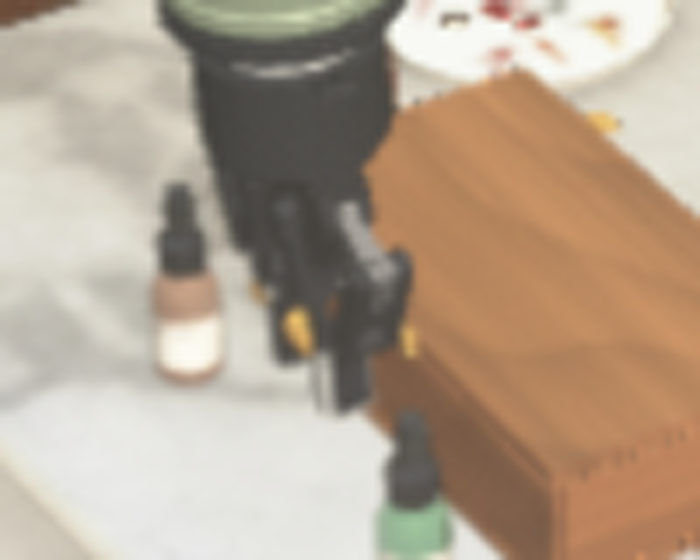

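The pull is pinched at 33.8 mm. Now I'll swing it along the hinge arc.

>>> drive_tool:
  series:
    - [0,0.001,0,0.013,0]
    - [0,0.002,0,0.013,0]
    - [0,0.004,0,0.015,0]
    - [0,0.005,0,0.015,0]
    - [0,0.006,0,0.015,0]
    - [0,0,0,0,0]

```text
clock: 13.55
position: [0.4766, 0.1118, 0.0855]
tool_rot: [3.136, -0.044, -0.015]
force: [-0.1, 0.4, -2.3]
grip_width: 0.0333
```

```bash
cat > a.py <<'E'
from h import *
from scipy.optimize import minimize
import sys
o=bot.observe();p=o['position'];print(p.round(4),o['tool_rot'].round(3),o['force'].round(1),o['grip_width'],o['clock'],o['qpos'].round(2))
S=np.array([.4588,.0128]); g=lambda t:np.array([-.172*np.cos(t)+.005*np.sin(t)+.172,.172*np.sin(t)+.005*np.cos(t)-.005])
d=np.array([p[0],p[2]])-S
ts=np.linspace(0,2,2001);G=np.array([g(t) for t in ts]);i=np.argmin(np.hypot(*(G-d).T));print("theta",ts[i],"err",(d-G[i]).round(4))
for t in np.arange(ts[i]+.12,1.9,.12): print(round(t,2),(g(t)-d).round(4))
im=bot.grab_frame("scene"); cv2.imwrite(sys.argv[1],cv2.resize(im[150:350,160:360,::-1],None,fx=3,fy=3,interpolation=cv2.INTER_CUBIC))
E
python3 a.py pics/s17.png
```

```text
[0.4766 0.1118 0.0855] [ 3.136 -0.044 -0.015] [-0.1  0.4 -2.3] 0.03326309738923621 13.55 [-0.18  0.47 -0.24  2.08  0.24  0.58 -2.17]
theta 0.438 err [-0.0006  0.0002]
0.56 [0.011  0.0176]
0.68 [0.0234 0.0341]
0.8 [0.0377 0.049 ]
0.92 [0.0537 0.062 ]
1.04 [0.0712 0.073 ]
1.16 [0.0898 0.0819]
1.28 [0.1094 0.0884]
1.4 [0.1296 0.0926]
1.52 [0.1502 0.0943]
1.64 [0.1708 0.0936]
1.76 [0.1912 0.0904]
1.88 [0.211  0.0848]
```

View pics/s17.png

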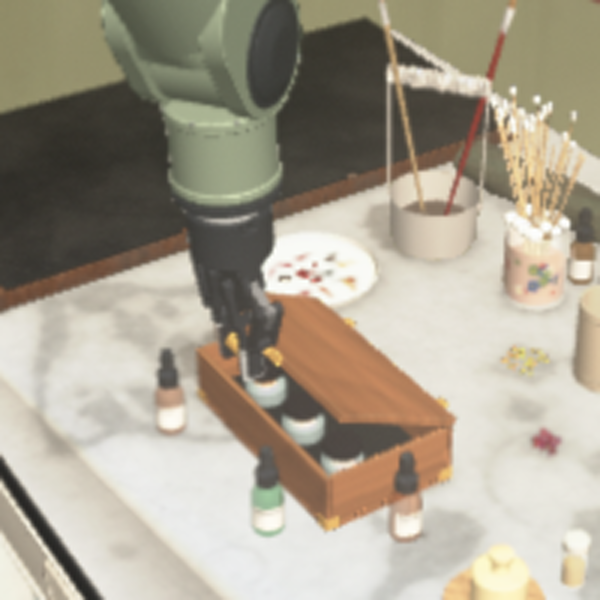

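The lid is lifting well, at θ about 0.44, with the jars visible. I'll continue.

>>> drive_tool:
  series:
    - [0,0.011,0,0.0175,0]
    - [0,0.0125,0,0.0165,0]
    - [0,0.0145,0,0.015,0]
    - [0,0.016,0,0.013,0]
    - [0,0.0175,0,0.011,0]
    - [0,0,0,0,0]

```text
clock: 14.2
position: [0.5435, 0.1122, 0.155]
tool_rot: [3.133, -0.032, -0.013]
force: [-8.8, -0.7, 12.0]
grip_width: 0.0337
```

```bash
python3 a.py pics/s18.png
```

```text
[0.5435 0.1122 0.155 ] [ 3.133 -0.032 -0.013] [-8.8 -0.7 12. ] 0.0336799490692063 14.2 [-0.13  0.46 -0.26  1.85  0.18  0.83 -2.07]
theta 1.006 err [ 0.0006 -0.0008]
1.13 [0.0178 0.0103]
1.25 [0.0371 0.0174]
1.37 [0.0572 0.0223]
1.49 [0.0777 0.0246]
1.61 [0.0983 0.0246]
1.73 [0.1188 0.022 ]
1.85 [0.1388 0.017 ]
```

View pics/s18.png

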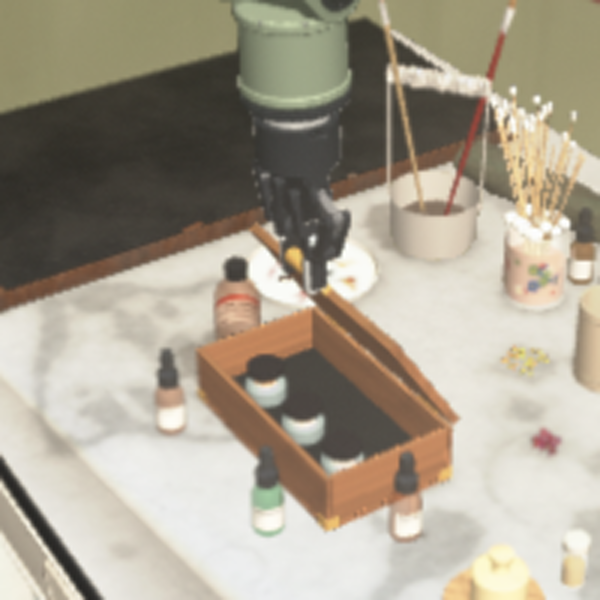

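>>> drive_tool:
  series:
    - [0,0.0165,0,0.013,0]
    - [0,0.019,0,0.008,0]
    - [0,0.02,0,0.0055,0]
    - [0,0.02,0,0.003,0]
    - [0,0,0,0,0]

```text
clock: 14.75
position: [0.6184, 0.1129, 0.1802]
tool_rot: [3.132, -0.026, -0.012]
force: [-3.7, -2.9, 21.7]
grip_width: 0.0336
```

```bash
python3 a.py pics/s19.png
python3 - <<'E'
from h import *
im=bot.grab_frame("scene");cv2.imwrite("pics/s19f.png",im[:,:,::-1])
E
```

```text
[0.6184 0.1129 0.1802] [ 3.132 -0.026 -0.012] [-3.7 -2.9 21.7] 0.03361254878649789 14.75 [-0.11  0.54 -0.25  1.62  0.18  0.98 -2.01]
theta 1.47 err [-0.0001  0.0008]
1.59 [ 0.0207 -0.0006]
1.71 [ 0.0412 -0.0028]
1.83 [ 0.0613 -0.0075]
```

View pics/s19f.png

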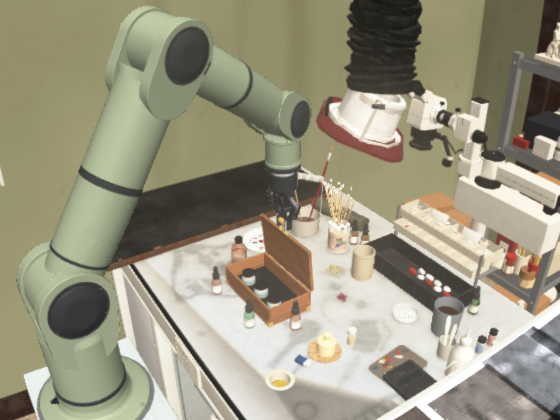

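The lid is near vertical and the arm is clear of the hood. There's some radial load, so I'll relieve it upwards as I go on.

>>> drive_tool:
  series:
    - [0,0.015,0,0.003,0]
    - [0,0.015,0,0.001,0]
    - [0,0.012,0,-0.001,0]
    - [0,0,0,0,0]

```text
clock: 15.25
position: [0.6593, 0.1132, 0.1792]
tool_rot: [3.13, -0.023, -0.011]
force: [0.8, -2.8, 16.8]
grip_width: 0.0333
```

```bash
python3 a.py pics/s20.png
```

```text
[0.6593 0.1132 0.1792] [ 3.13  -0.023 -0.011] [ 0.8 -2.8 16.8] 0.033281196955062174 15.25 [-0.11  0.61 -0.24  1.51  0.18  1.03 -1.99]
theta 1.706 err [0.0004 0.0016]
1.83 [ 0.0198 -0.0062]
```

View pics/s20.png

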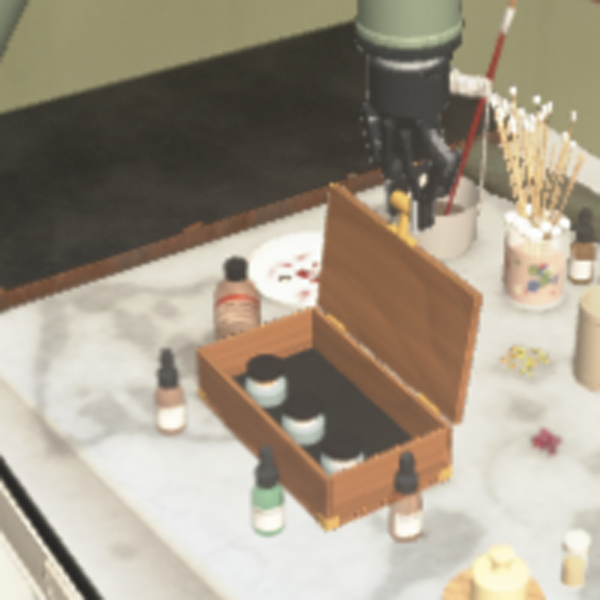

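>>> drive_tool:
  series:
    - [0,0.009,0,-0.002,0]
    - [0,0.008,0,-0.003,0]
    - [0,0,0,0,0]

```text
clock: 15.6
position: [0.6789, 0.1133, 0.1743]
tool_rot: [3.129, -0.029, -0.012]
force: [-0.0, -0.9, 8.3]
grip_width: 0.0334
```

```bash
python3 a.py pics/s21.png
```

```text
[0.6789 0.1133 0.1743] [ 3.129 -0.029 -0.012] [-0.  -0.9  8.3] 0.03340862534573865 15.6 [-0.12  0.64 -0.24  1.46  0.19  1.04 -1.98]
theta 1.823 err [0.0003 0.0011]
```

View pics/s21.png

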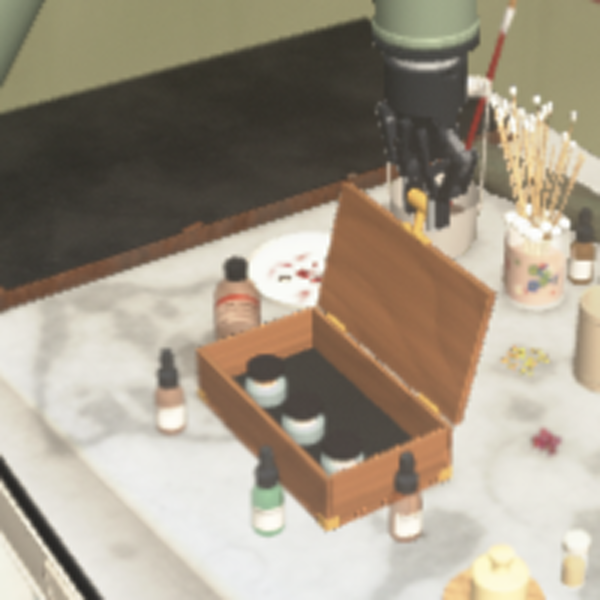

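θ is about 1.82, at the stop. I'll release and lift clear, then retreat to the front.

>>> drive_tool:
  series:
    - [50,0,0,0,0]
    - [70,0,0,0,0]
    - [100,0,0,0,0]
    - [100,0,0,0,0]
    - [100,0,0,0,0]
    - [100,0,0,0.02,0]
    - [100,0,0,0.03,0]
    - [100,-0.03,0,0.01,0]
    - [100,-0.04,0,0,0]
    - [0,-0.04,0,0,0]
    - [0,-0.03,0,0,0]
    - [0,0,0,0,0]

```text
clock: 16.85
position: [0.5315, 0.1129, 0.2308]
tool_rot: [3.127, -0.024, -0.012]
force: [1.0, 0.1, 0.7]
grip_width: 0.0437
```

```bash
python3 a.py pics/s22.png|head -1
python3 - <<'E'
from h import *
im=bot.grab_frame("top");cv2.imwrite("pics/t22.png",cv2.resize(im[165:265,200:400,::-1],None,fx=4,fy=4,interpolation=cv2.INTER_CUBIC))
E
```

```text
[0.5315 0.1129 0.2308] [ 3.127 -0.024 -0.012] [1.  0.1 0.7] 0.043711970702316146 16.85 [-0.12  0.35 -0.28  1.79  0.14  1.   -2.04]
```

View pics/s22.png

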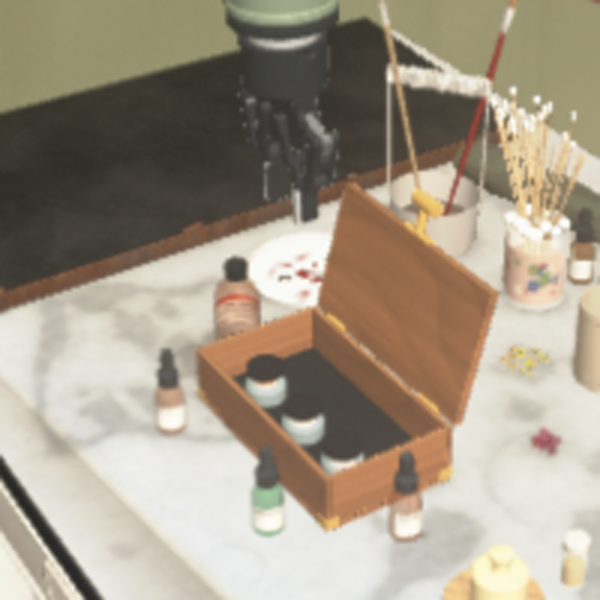

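View pics/t22.png

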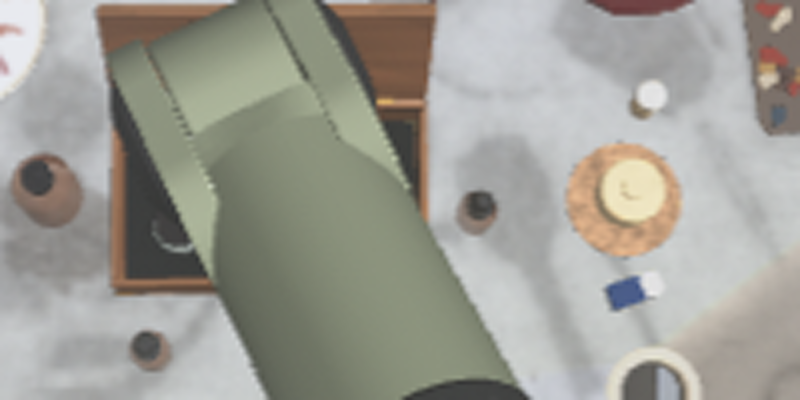

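The lid stays open on its stop after release. I'll check my cap estimates in the scene view.

Run:
```python
from h import *
im=bot.grab_frame("scene");S=7;x0,y0=225,250
z=cv2.resize(im[y0:y0+80,x0:x0+100,::-1],None,fx=S,fy=S,interpolation=cv2.INTER_CUBIC)
t=np.linspace(0,2*np.pi,40)
for y in(.044,.114,.184):
  for h,c in((.054,(0,0,255)),(.046,(0,255,0))):
    q=np.array([(proj("scene",[.537+.0185*np.cos(a),y+.0185*np.sin(a),h])-[x0,y0]+.5)*S for a in t]).astype(int); cv2.polylines(z,[q],False,c,1)
cv2.imwrite("pics/c.png",z)
```

```text
(no output)
```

View pics/c.png

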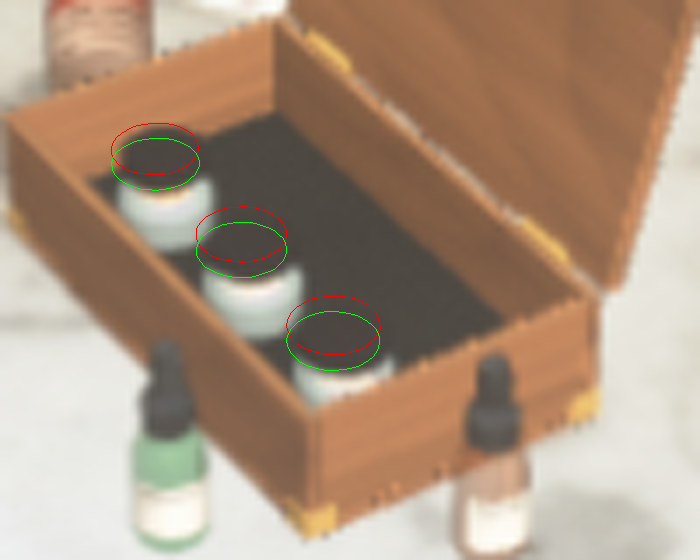

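>>> drive_tool:
  series:
    - [0,0.003,0,-0.04,0]
    - [0,0.003,0,-0.045,0]
    - [0,0,0,-0.045,0]
    - [0,0,0,-0.03,0]
    - [0,0,0,0,0]

```text
clock: 17.5
position: [0.546, 0.113, 0.0649]
tool_rot: [3.129, -0.03, -0.015]
force: [-0.4, 0.9, -0.1]
grip_width: 0.0
```

```bash
cat > b.py <<'E'
from h import *
import sys
o=bot.observe();p=o['position'];print(p.round(4),o['tool_rot'].round(3),o['force'].round(1),o['grip_width'],o['clock'])
im=bot.grab_frame("scene");cv2.imwrite(sys.argv[1],cv2.resize(im[220:320,215:335,::-1],None,fx=6,fy=6,interpolation=cv2.INTER_CUBIC))
for h in(.03,.035,.04): print(h,((proj("scene",p+[0,0,h])-[215,220]+.5)*6).round())
E
python3 b.py pics/s23.png
```

```text
[0.546  0.113  0.0649] [ 3.129 -0.03  -0.015] [-0.4  0.9 -0.1] 3.9765994769257564e-05 17.5
0.03 [283. 307.]
0.035 [283. 298.]
0.04 [283. 289.]
```

View pics/s23.png

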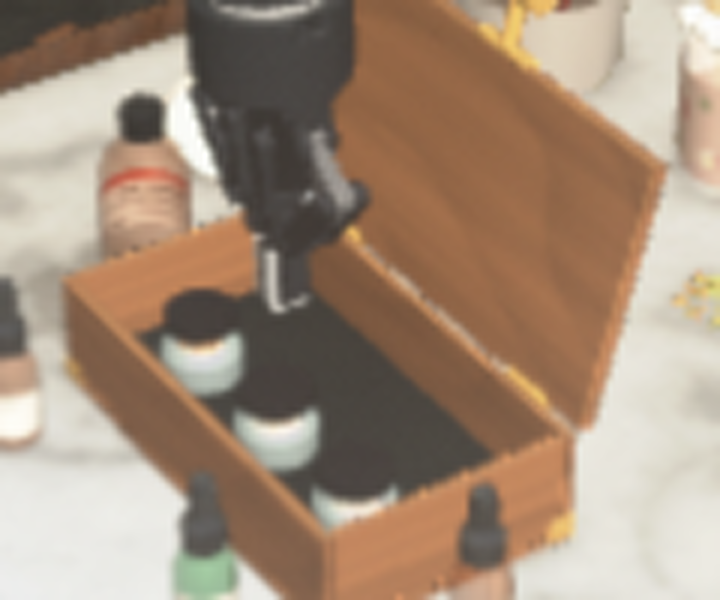

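The tip at (285,300) confirms the +35 mm offset with the fingers shut too. I'll correct x and press the middle cap.

>>> drive_tool:
  series:
    - [0,-0.006,0,-0.01,0]
    - [0,-0.002,0,-0.015,0]
    - [0,0,0,-0.012,0]
    - [0,0,0,0,0]

```text
clock: 17.95
position: [0.5421, 0.114, 0.0327]
tool_rot: [3.132, -0.039, -0.017]
force: [0.1, -0.2, 1.2]
grip_width: 0.0001
```

```bash
python3 b.py pics/s24.png
```

```text
[0.5421 0.114  0.0327] [ 3.132 -0.039 -0.017] [ 0.1 -0.2  1.2] 5.290122607857704e-05 17.95
0.03 [276. 363.]
0.035 [276. 354.]
0.04 [276. 346.]
```

View pics/s24.png

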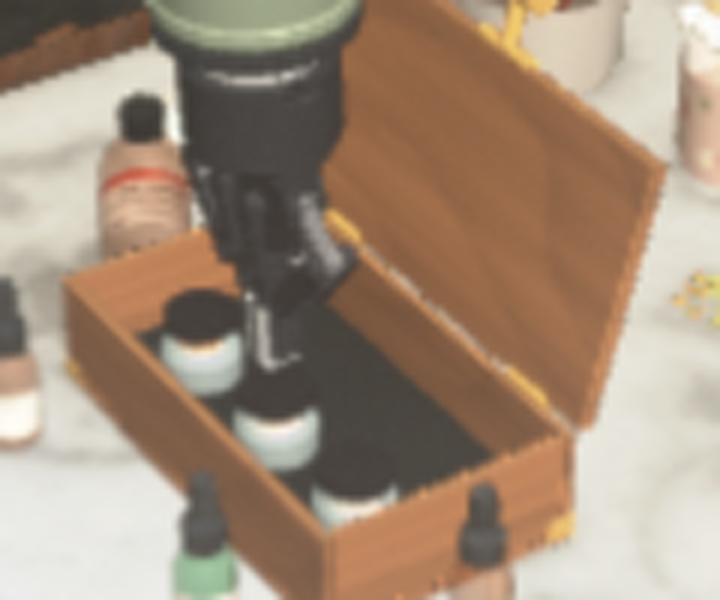

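>>> drive_tool:
  series:
    - [0,-0.003,0,-0.007,0]
    - [0,-0.001,0,-0.004,0]
    - [0,0,0,-0.002,0]
    - [0,0,0,-0.002,0]

```text
clock: 18.4
position: [0.5395, 0.1145, 0.0194]
tool_rot: [3.133, -0.043, -0.017]
force: [-0.2, 0.3, 0.3]
grip_width: 0.0
```

>>> drive_tool:
  series:
    - [0,0,0,-0.002,0]
    - [0,0,0,-0.002,0]

```text
clock: 18.6
position: [0.5396, 0.1145, 0.0153]
tool_rot: [3.133, -0.043, -0.017]
force: [-1.4, 1.1, 2.3]
grip_width: -0.0001
```

>>> drive_tool:
  series:
    - [0,0,0,-0.002,0]
    - [0,0,0,-0.002,0]

```text
clock: 18.8
position: [0.5398, 0.1146, 0.012]
tool_rot: [3.133, -0.043, -0.017]
force: [-17.2, -3.1, 64.1]
grip_width: -0.0002
```

>>> drive_tool:
  series:
    - [0,0,0,-0.002,0]
    - [0,0,0,0,0]

```text
clock: 19.0
position: [0.5399, 0.1146, 0.013]
tool_rot: [3.132, -0.044, -0.017]
force: [-0.6, -1.0, -0.4]
grip_width: 0.0001
```

The middle cap took 64 N at a reading of 0.012, which looks bottomed. I'll lift and look.

>>> drive_tool:
  series:
    - [0,0,0,0.01,0]
    - [0,0,0,0.025,0]
    - [0,0,0.03,0.02,0]
    - [0,0,0.035,0,0]
    - [0,0,0.003,0,0]
    - [0,0,0,0,0]

```text
clock: 19.6
position: [0.5404, 0.1841, 0.0723]
tool_rot: [3.133, -0.046, -0.019]
force: [-0.0, -0.7, 0.6]
grip_width: -0.0002
```

```bash
python3 b.py pics/s25.png
```

```text
[0.5404 0.1841 0.0723] [ 3.133 -0.046 -0.019] [-0.  -0.7  0.6] -0.0001906681357899212 19.6
0.03 [197. 225.]
0.035 [196. 216.]
0.04 [196. 207.]
```

View pics/s25.png

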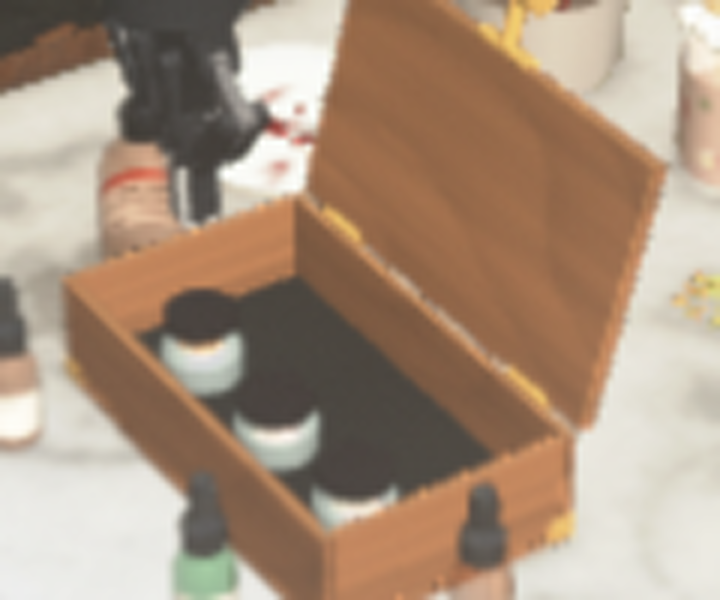

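Run:
```python
import cv2,numpy as np
a=cv2.imread("pics/s22.png") # 3x of [150:350,160:360]
a=cv2.resize(a,None,fx=2,fy=2,interpolation=cv2.INTER_CUBIC) # 6x
ox,oy=(215-160)*6,(220-150)*6
A=a[oy+260:oy+540,ox+120:ox+420]; b=cv2.imread("pics/s25.png")[260:540,120:420]
g=lambda x:cv2.convertScaleAbs(x,alpha=1.6,beta=20)
cv2.imwrite("pics/cmp.png",np.hstack([g(A),g(b)]))
```

```text
(no output)
```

View pics/cmp.png

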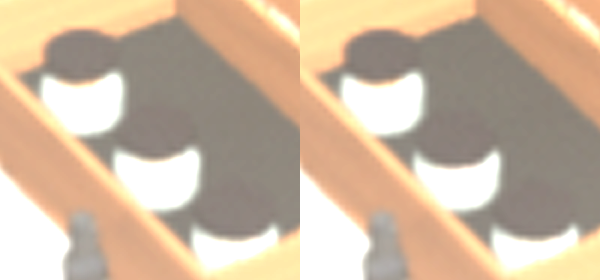

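The comparison shows the middle cap has dropped and its neck band has vanished. Next, the left cap.

>>> drive_tool:
  series:
    - [0,-0.002,0,-0.02,0]
    - [0,-0.002,0,-0.02,0]
    - [0,-0.001,0,-0.009,0]
    - [0,0,0,-0.002,0]
    - [0,0,0,-0.002,0]
    - [0,0,0,-0.0015,0]

```text
clock: 20.25
position: [0.5361, 0.1802, 0.017]
tool_rot: [3.132, -0.046, -0.023]
force: [-1.7, 0.8, 3.4]
grip_width: 0.0004
```

>>> drive_tool:
  series:
    - [0,0,0,-0.0015,0]
    - [0,0,0,-0.001,0]

```text
clock: 20.45
position: [0.5365, 0.1802, 0.0152]
tool_rot: [3.133, -0.047, -0.024]
force: [-2.5, -0.8, 2.4]
grip_width: -0.0003
```

>>> drive_tool:
  series:
    - [0,0,0,-0.0015,0]
    - [0,0,0,-0.0015,0]
    - [0,0,0,-0.001,0]

```text
clock: 20.75
position: [0.5367, 0.1802, 0.0124]
tool_rot: [3.133, -0.048, -0.024]
force: [-12.6, -3.3, 37.2]
grip_width: -0.0001
```

>>> drive_tool:
  series:
    - [0,0,0,-0.001,0]

```text
clock: 20.85
position: [0.5367, 0.1803, 0.0124]
tool_rot: [3.132, -0.048, -0.024]
force: [-12.4, -2.6, 32.0]
grip_width: -0.0001
```

Bottomed again at 0.0124. I'll lift and go to the right cap.

>>> drive_tool:
  series:
    - [0,0,0,0.012,0]
    - [0,0,0,0.025,0]
    - [0,0,-0.025,0.02,0]
    - [0,0,-0.045,0,0]
    - [0,0,-0.045,0,0]
    - [0,0,-0.02,0,0]
    - [0,0,0,0,0]

```text
clock: 21.55
position: [0.5379, 0.0412, 0.0735]
tool_rot: [3.133, -0.053, -0.021]
force: [-0.1, 0.4, 0.2]
grip_width: -0.0007
```

```bash
python3 b.py pics/s26.png
```

```text
[0.5379 0.0412 0.0735] [ 3.133 -0.053 -0.021] [-0.1  0.4  0.2] -0.0006590339535425948 21.55
0.03 [351. 376.]
0.035 [351. 367.]
0.04 [351. 358.]
```

View pics/s26.png

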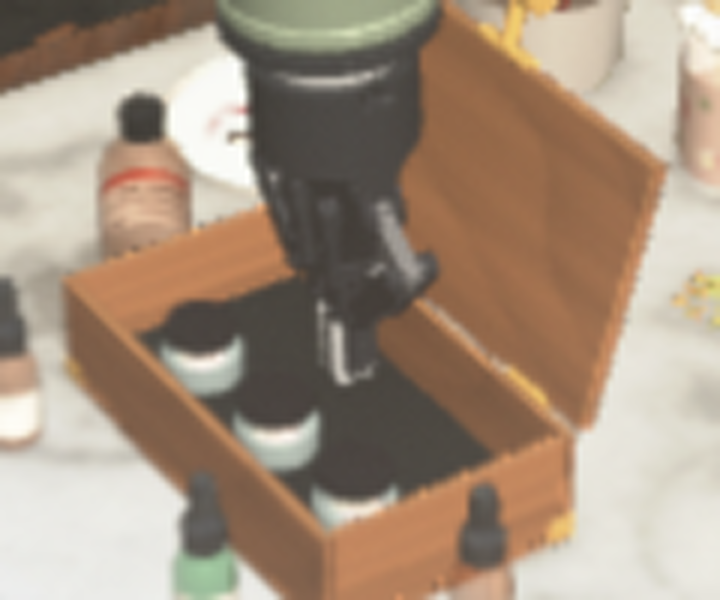

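The left cap is down too, and the tip is lined up over the right cap. I'll descend.

>>> drive_tool:
  series:
    - [0,0,0.002,-0.02,0]
    - [0,-0.001,0,-0.02,0]
    - [0,-0.001,0,-0.01,0]
    - [0,0,0,-0.002,0]
    - [0,0,0,-0.002,0]
    - [0,0,0,-0.0015,0]

```text
clock: 22.2
position: [0.5379, 0.0497, 0.018]
tool_rot: [3.136, -0.057, -0.016]
force: [0.2, 0.2, -0.4]
grip_width: 0.0001
```

>>> drive_tool:
  series:
    - [0,0,0,-0.0015,0]
    - [0,0,0,-0.0015,0]

```text
clock: 22.4
position: [0.5383, 0.0499, 0.0158]
tool_rot: [3.136, -0.058, -0.016]
force: [-1.9, -0.9, 3.2]
grip_width: -0.0001
```

>>> drive_tool:
  series:
    - [0,0,0,-0.0015,0]
    - [0,0,0,-0.0015,0]
    - [0,0,0,-0.001,0]

```text
clock: 22.7
position: [0.5384, 0.05, 0.0125]
tool_rot: [3.136, -0.059, -0.016]
force: [-10.0, 0.5, 30.4]
grip_width: -0.0001
```

>>> drive_tool:
  series:
    - [0,0,0,-0.001,0]

```text
clock: 22.8
position: [0.5384, 0.05, 0.0124]
tool_rot: [3.135, -0.059, -0.016]
force: [-12.9, -0.7, 38.4]
grip_width: 0.0002
```

All three caps bottomed at 0.012–0.0125. I'll retreat and inspect.

>>> drive_tool:
  series:
    - [0,0,0,0.012,0]
    - [0,0,0,0.03,0]
    - [0,0,0,0.045,0]
    - [0,0,0,0.045,0]
    - [0,-0.03,-0.01,0.03,0]
    - [0,-0.04,-0.03,0,0]
    - [0,-0.03,-0.045,0,0]
    - [0,0,-0.045,0,0]
    - [0,0,-0.045,0,0]
    - [0,-0.01,-0.045,0,0]
    - [0,-0.01,-0.045,0,0]
    - [0,0,0,0,0]

```text
clock: 24.0
position: [0.4146, -0.2222, 0.1841]
tool_rot: [3.134, -0.07, -0.013]
force: [0.5, 1.0, 0.6]
grip_width: -0.0
```

```bash
python3 b.py pics/s27.png
python3 - <<'E'
from h import *
im=bot.grab_frame("top");cv2.imwrite("pics/t27.png",cv2.resize(im[165:265,200:400,::-1],None,fx=4,fy=4,interpolation=cv2.INTER_CUBIC))
im=bot.grab_frame("scene");cv2.imwrite("pics/s27f.png",im[:,:,::-1])
E
```

```text
[ 0.4146 -0.2222  0.1841] [ 3.134 -0.07  -0.013] [0.5 1.  0.6] -4.039567026676421e-05 24.0
0.03 [457. 618.]
0.035 [458. 607.]
0.04 [458. 597.]
```

View pics/s27.png

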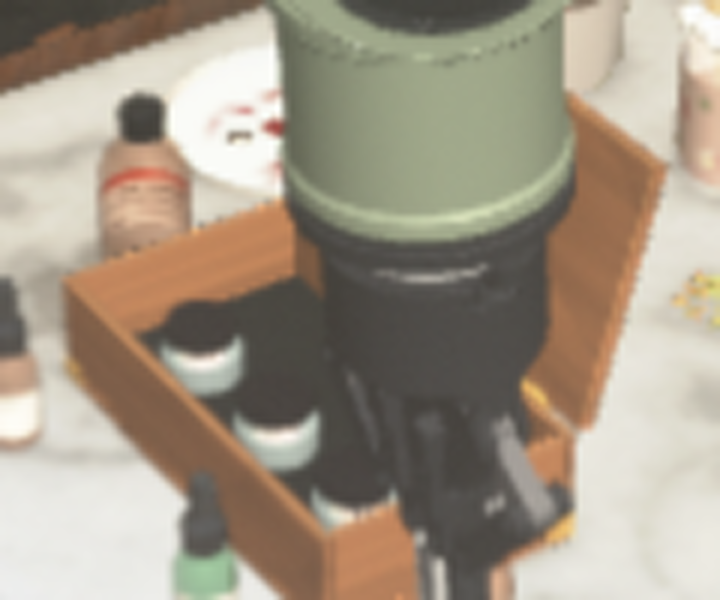

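View pics/t27.png

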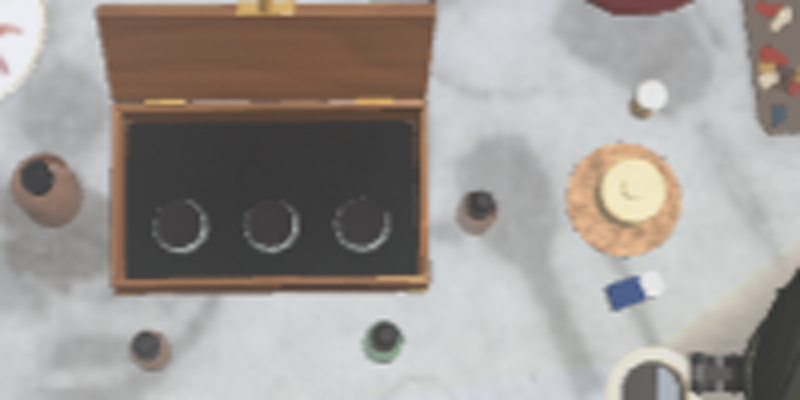

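View pics/s27f.png

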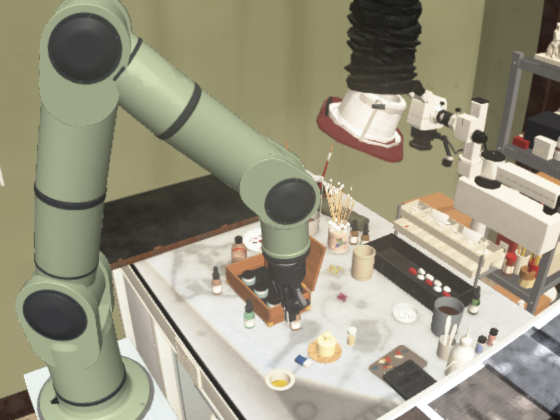

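The lid is open, all caps are flush and alike, and the weight is on the pad. The bystanders are unmoved and the tool is in free air, so I'm handing in.

```bash
python3 -c "
from workcell import bot
print(bot.observe()['force'],abs(bot.observe()['qd']).max()); print(bot.job_done())"
```

```text
[ 0.18781795 -0.19782608 -0.85197199] 0.027422440611846455
the job is handed in; nothing more can be done
None
```

The job is done and handed in at about 24 s of the 69 s allowed; the hand-in gave no verdict.

- **Weight:** I lifted it off the lid and released it upright on the cork pad while the lid was still shut. The camera views put it within a few millimetres of the pad's centre.
- **Lid:** I swung it by its pull to about 1.82 rad, and it stayed on its stop after I let go.
- **Caps:** I pressed all three until they stopped hard (30–64 N), each at almost the same height (readings 0.012–0.0125). The pictures show the middle and left caps seated. I had no clear side view of the right one, so that rests on the force, the height and the top view.
- **Last check:** In the final views no bystander has visibly moved and the gripper is in free air with no contact force.

**What disagreed:** The fingertips really sat about 35 mm above what the reported TCP height implied. I went by the pictures and contact forces instead. The tool also slowly tilted forward to about 4°, without visible effect.

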